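# Scrape the broken clay off the tray and nest the lids on it

### The arm

A 7-joint arm with a two-finger parallel gripper is mounted at the origin on the work surface. World frame = base frame: x ahead of the robot, y to its left, z up, the work surface at z = 0. Lengths are in m, angles in rad, forces in N, time in s.
With the tool pointing down it reaches from about 0.4 to 0.925 m from the base axis. Payload 5.6 kg.
Tool frame: the origin (TCP) lies on the centre line of the jaws, within the pads' length; the fingertips stand 8 mm ahead of it and the grasp point (between the pads) lies 11 mm behind it (manip.tip_extent is the distance from the TCP to the fingertips, in m); z points along the fingers, y is the direction in which the jaws open and shut (so a half turn about z gives the same grasp; the last joint's range is limited). The gripper opens to 85 mm and grips with 20 to 120 N. Pads are 22 mm wide; open, the fingers measure 114 mm over their backs; the gripper's body (76 mm by 85 mm) begins 54 mm behind the grasp point. The pads swing forward as they close: fully open they stand 13 mm farther back than shut.
Start: joints at [1.217, 0.468, -0.012, 1.603, 0.006, 1.071, -0.056], TCP at [0.199, -0.619, 0.239] pointing down, gripper open.
Joint ranges: [-2.53, 2.53], [-0.31, 2.02], [-1.57, 1.55], [0.28, 2.44], [-1.29, 4.43], [0.15, 1.84], [-2.92, 2.92]. Speed limits (rad/s): [2.57, 2.57, 3.14, 3.14, 3.14, 3.14, 3.14].

### API

Orientations are given as a 3x3 rotation matrix whose columns are the frame's x, y, z axes.
In Python, from rig import manip gives the robot as it stands.
- The arm moves only by the shell command python3 -m handwheel 'ROWS' [OPENING] [FORCE]. ROWS is JSON, a list of rows, each a list of 6 numbers: the shift along the tool's x, y, z normalised to -1 to 1, where 1 is 0.3 m, then the turn, a rotation vector about the tool's x, y, z normalised to -1 to 1, where 1 is 90 degrees. A call has 1 to 20 rows; each row is the pose to reach, as a shift and turn from the pose measured when the call began, along the tool's axes at that moment; what a row does not reach only later rows make up. A row lasts 1/8 s, in which the tool goes at most 62.5 mm and 10.7 degrees, less where a joint would pass 70% of its speed; a pose out of reach is approached as far as the arm can. A call with a number of a shift or a turn outside -1 to 1 is refused whole. A call with a gripper value outside its range is refused whole. OPENING is the closure, from 0 (fully open) to 1 (shut), set as the call begins (- or left out, the last holds). The fingers move at their own pace and stop on an object; FORCE is the grip in N (left out, the last holds). Time passes only in rows, so rows that repeat a pose let the fingers close. It gives the time, the measured TCP pose, the force and the opening at its end, in the units of the state.
- manip.observe(): the state, without advancing time (a new reading comes with each control period).
- manip.camera(name): name is "side" or "top" or "wrist"; returns a dict with "image" (384x512x3 uint8, red, green, blue), "camera_matrix" (3x3 intrinsics, pixels), "pose" (4x4, takes a point from camera to world coordinates); the wrist camera has in their place "mount" (4x4, takes a point from camera to tool coordinates, whose origin is the TCP and whose axes are the flange's). Camera axes: x right, y down, z forward; pixel columns grow to the right and rows downward; lengths in m; the calibration is good to about 2 mm. A picture is of the moment at which its call begins: read the wrist's pose just before it. There is no depth.
- manip.hand_in(): hands the job in, once; it reports no verdict.
The state is a dict: "time": time; "joints": joint angles; "qvel": joint speeds; "tau": joint torques, N m; "position": TCP position; "orientation": TCP orientation; "force": force on the tool from outside, world axes, zero at the start; "moment": the same for the moment, N m; "grip_width": opening from 0.0 (shut) to 1.0 (fully open).
Only numpy, scipy, OpenCV 4.12 (cv2) and the standard library are available. Lean on these libraries where they do the work, as an engineer would, in place of code of your own. Each camera call takes 0.05 s, during which the arm holds its last target.

### The job

A pot has broken on the carved tray: pull out the drawer below, use the wooden scraper to push every piece of broken clay off the tray's open end into the drawer, then shut the drawer fully. Stand the scraper back on the counter, sole down, and stack all the domed clay lids on the cleared tray, upside down as they lie now, each sitting level and centred inside the next larger one. Leave the other clay toys where they stand.

Things in the scene. Friction and masses are not known exactly. Their poses are not given: they have to be found in the camera images.
- lid1: domed clay lid 132 mm across, 48 mm high, 340 g, cobalt blue rim band; may be absent. Lies inverted, mouth up, on its grip ring (68 mm across, 10 mm high). Origin: centre of the ring's underside; z up out of the mouth. Top 14 mm: upright rim wall 8 mm thick, outer radius 66 mm; below it the dome slopes in. Flat inner floor 20 mm above the origin: a lid nested in it stands 20 mm higher
- lid2: domed clay lid 110 mm across, 48 mm high, 260 g, yellow rim band; may be absent. Lies inverted, mouth up, on its grip ring (58 mm across, 10 mm high). Origin: centre of the ring's underside; z up out of the mouth. Top 14 mm: upright rim wall 8 mm thick, outer radius 55 mm; below it the dome slopes in. Flat inner floor 20 mm above the origin: a lid nested in it stands 20 mm higher
- lid3: domed clay lid 88 mm across, 48 mm high, 180 g, green rim band; may be absent. Lies inverted, mouth up, on its grip ring (48 mm across, 10 mm high). Origin: centre of the ring's underside; z up out of the mouth. Top 14 mm: upright rim wall 8 mm thick, outer radius 44 mm; below it the dome slopes in. Flat inner floor 20 mm above the origin: a lid nested in it stands 20 mm higher
- lid4: domed clay lid 66 mm across, 48 mm high, 120 g, cream with red dots rim band; may be absent. Lies inverted, mouth up, on its grip ring (36 mm across, 10 mm high). Origin: centre of the ring's underside; z up out of the mouth. Top 14 mm: upright rim wall 8 mm thick, outer radius 33 mm; below it the dome slopes in. Flat inner floor 20 mm above the origin: a lid nested in it stands 20 mm higher
- chest: fixed low case of dark mesquite, 280 (x) x 212 (y) mm, 96 mm high over the rims; its flat top is the carved tray, with the drawer below. Origin: centre of its underside on the counter. Its -x side is the front, with the drawer and the tray's open end
- tray_mid (a point): centre of the tray floor, 80 mm above the counter; x and y as the chest's. The floor is flat from x = -140 mm (open front end, no rim) to +124 mm (back rim), and y = -90 to +90 mm between the side rims; rims 16 mm wide and 16 mm high
- drawer (a joint): how far the drawer under the tray is pulled out, in m: 0 shut, 0.12 fully out; slides towards the chest's -x, needs about 2 N, stays where left. Pulled out, it lies below the tray's open end and catches what falls off it
- drawer_in (a point): centre of the drawer's inner floor, moves with the drawer; axes as the chest's. Floor 20 mm above the counter, inside 180 mm wide (y), from 118 mm in front of this point (-x) to 111 mm behind it, walls 42 mm high
- knob (a point): middle of the drawer's turned wooden knob, on its axis: a round head 30 mm across and 20 mm long, its axis along the chest's x, 40 mm above the counter and 29 mm in front of the drawer front; moves with the drawer
- shard1: piece of broken terracotta, flat, roughly 45 x 35 mm, 10 mm thick, about 22 g, lying on the tray; may be absent. Origin: middle of its underside as it lay at first
- shard2: piece of broken terracotta, flat, roughly 45 x 35 mm, 10 mm thick, about 22 g, lying on the tray; may be absent. Origin: middle of its underside as it lay at first
- shard3: piece of broken terracotta, flat, roughly 45 x 35 mm, 10 mm thick, about 22 g, lying on the tray; may be absent. Origin: middle of its underside as it lay at first
- shard4: piece of broken terracotta, flat, roughly 45 x 35 mm, 10 mm thick, about 22 g, lying on the tray; may be absent. Origin: middle of its underside as it lay at first
- shard5: piece of broken terracotta, flat, roughly 45 x 35 mm, 10 mm thick, about 22 g, lying on the tray; may be absent. Origin: middle of its underside as it lay at first
- scraper: wooden scraper block, 160 g, standing on the counter on its flat sole: a bar 160 mm long (y) x 40 mm thick (x) x 24 mm high with brass edges, and on top a ridge grip 90 mm long (y) x 22 mm thick (x), from 24 to 64 mm above the sole. Origin: middle of the sole; z up
- coyote: sitting brown clay coyote, about 100 mm high; a bystander, loose. Origin: centre of its underside
- lamb: white and dark clay lamb, 85 mm long, 75 mm high; a bystander, loose. Origin: centre of its underside
- bell: glossy blue clay bell, 95 mm high, 76 mm across; a bystander, loose. Origin: centre of its underside
- egg_dish: teal dish, 124 mm across, with three speckled clay eggs, 60 mm high; a bystander, loose. Origin: centre of its underside
- brush_cup: clay cup, 72 mm across and 90 mm high, with paint brushes standing 165 mm high; a bystander, loose. Origin: centre of its underside
- candlestick: pink clay candlestick with a candle, 68 mm across, 110 mm high; a bystander, loose. Origin: centre of its underside

How it is judged:
On the way, in this order (a step that is already met when the one before it is completed fails the run):
1. the drawer is pulled out at least 60 mm (value of joint drawer above 0.06 m), for 0.2 s.
2. the scraper pushes broken clay ((contact force between scraper and shard1 above 0.02 N or contact force between scraper and shard2 above 0.02 N or contact force between scraper and shard3 above 0.02 N or contact force between scraper and shard4 above 0.02 N or contact force between scraper and shard5 above 0.02 N)), for 0.05 s.
3. every piece of broken clay is in the drawer (z of shard1 in the frame of drawer_in between -0.006 and 0.045 m and x of shard1 in the frame of drawer_in between -0.122 and 0.115 m and y of shard1 in the frame of drawer_in between -0.094 and 0.094 m and z of shard2 in the frame of drawer_in between -0.006 and 0.045 m and x of shard2 in the frame of drawer_in between -0.122 and 0.115 m and y of shard2 in the frame of drawer_in between -0.094 and 0.094 m and z of shard3 in the frame of drawer_in between -0.006 and 0.045 m and x of shard3 in the frame of drawer_in between -0.122 and 0.115 m and y of shard3 in the frame of drawer_in between -0.094 and 0.094 m and z of shard4 in the frame of drawer_in between -0.006 and 0.045 m and x of shard4 in the frame of drawer_in between -0.122 and 0.115 m and y of shard4 in the frame of drawer_in between -0.094 and 0.094 m and z of shard5 in the frame of drawer_in between -0.006 and 0.045 m and x of shard5 in the frame of drawer_in between -0.122 and 0.115 m and y of shard5 in the frame of drawer_in between -0.094 and 0.094 m), for 0.2 s.
4. the drawer is shut again (value of joint drawer below 0.01 m), for 0.2 s.
At the end, for the whole second after the job is handed in: All broken clay lies in the drawer, shut to 10 mm. All lids stand in one stack on the tray, mouth up, within 7 degrees of level, largest lowest, each on the inner floor of the next larger (to 7 mm) and centred on it to 13 mm. The scraper stands on the counter on its sole. All at rest (all of step 3 and value of joint drawer below 0.01 m and angle between each of lid1, lid2, lid3, lid4's own z axis and vertical below 0.12 rad and linear speed of each of lid1, lid2, lid3, lid4, scraper below 0.02 m/s and z of lid1 in the frame of tray_mid between -0.004 and 0.007 m and x of lid1 in the frame of tray_mid between -0.1 and 0.1 m and y of lid1 in the frame of tray_mid between -0.06 and 0.06 m and horizontal distance between lid1 and lid2 below 0.013 m and z of lid2 in the frame of lid1 between 0.014 and 0.027 m and horizontal distance between lid1 and lid3 below 0.016 m and z of lid3 in the frame of lid1 between 0.014 and 0.047 m and horizontal distance between lid1 and lid4 below 0.019 m and z of lid4 in the frame of lid1 between 0.014 and 0.067 m and z of lid2 in the frame of tray_mid between -0.004 and 0.027 m and x of lid2 in the frame of tray_mid between -0.1 and 0.1 m and y of lid2 in the frame of tray_mid between -0.06 and 0.06 m and horizontal distance between lid2 and lid3 below 0.013 m and z of lid3 in the frame of lid2 between 0.014 and 0.027 m and horizontal distance between lid2 and lid4 below 0.016 m and z of lid4 in the frame of lid2 between 0.014 and 0.047 m and z of lid3 in the frame of tray_mid between -0.004 and 0.047 m and x of lid3 in the frame of tray_mid between -0.1 and 0.1 m and y of lid3 in the frame of tray_mid between -0.06 and 0.06 m and horizontal distance between lid3 and lid4 below 0.013 m and z of lid4 in the frame of lid3 between 0.014 and 0.027 m and z of lid4 in the frame of tray_mid between -0.004 and 0.067 m and x of lid4 in the frame of tray_mid between -0.1 and 0.1 m and y of lid4 in the frame of tray_mid between -0.06 and 0.06 m and height (world z) of scraper below 0.01 m and angle between scraper's own z axis and vertical below 0.2 rad); the robot touches nothing.
It fails at once if another clay toy, the brush cup or the candlestick is moved more than 30 mm (distance of any of coyote, lamb, bell, egg_dish, brush_cup, candlestick from where it was at the start of the episode above 0.03 m).
Of lid1, lid2, lid3, lid4 only 3 to 4 are there at a start; the rules pass over those that are not, and their reading is None.
Of shard1, shard2, shard3, shard4, shard5 only 3 to 5 are there at a start; the rules pass over those that are not, and their reading is None.
At some moment in a run one of lid1, lid2, lid3, scraper may be knocked a few centimetres aside while the robot is not near it.
It also fails if it takes over 210 s, if anything falls off the work surface, if the arm or the gripper's body presses on something with over 40 N, if the wrist force passes 120 N, or if a joint passes its speed limit or range.

## Working session

There is one attempt and no reset: what is moved stays moved. The work goes in short steps, Python scripts to look and compute and a shell command to move; the robot and the scene stay as the last step left them, time stands still between calls to the robot, and variables do not carry over. Pictures are saved under pics/ and viewed, and the job is handed in when it is done.

```bash
ls; mkdir -p pics
python3 - <<'E'
from rig import manip
import cv2
o=manip.observe(); print(o['time'],o['position'],o['orientation'],o['grip_width'],o['force'])
for n in ['side','top','wrist']:
    c=manip.camera(n); cv2.imwrite(f'pics/a_{n}.png',c['image'][:,:,::-1]); print(n,c['camera_matrix'].tolist(),c.get('pose',c.get('mount')).round(4).tolist())
E
```

```text
pics
0.0 [ 0.1985614  -0.6183454   0.23832996] [[ 9.52106358e-01  3.05766358e-01 -6.45638246e-04]
 [ 3.05767023e-01 -9.52104881e-01  1.67999550e-03]
 [-1.01029220e-04 -1.79694928e-03 -9.99998380e-01]] 0.9995979124451646 [-0.4963528  -0.57288037 -0.53746922]
side [[483.4170205250048, 0.0, 248.69978802908406], [0.0, 483.4170205250048, 191.91289021370554], [0.0, 0.0, 1.0]] [[-0.8358, -0.3707, 0.4049, -0.1603], [-0.5487, 0.5381, -0.6398, 1.095], [0.0193, -0.757, -0.6532, 1.2136], [0.0, 0.0, 0.0, 1.0]]
top [[387.6947649234857, 0.0, 263.5439894855057], [0.0, 387.6947649234857, 194.40009118111738], [0.0, 0.0, 1.0]] [[0.0245, -0.9963, 0.0829, 0.4483], [-0.9994, -0.0263, -0.0206, 0.0057], [0.0227, -0.0824, -0.9963, 1.196], [0.0, 0.0, 0.0, 1.0]]
wrist [[277.1253871962344, 0.0, 255.54987677424702], [0.0, 277.1253871962344, 186.96850719735147], [0.0, 0.0, 1.0]] [[0.0006, -0.9543, -0.2988, 0.0762], [1.0, 0.0005, 0.0003, -0.0002], [-0.0002, -0.2988, 0.9543, -0.1359], [0.0, 0.0, 0.0, 1.0]]
```

View pics/a_side.png

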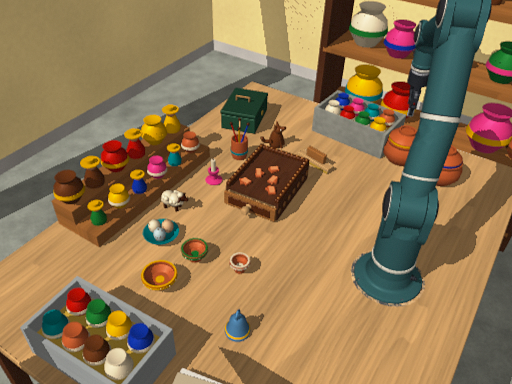

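View pics/a_top.png

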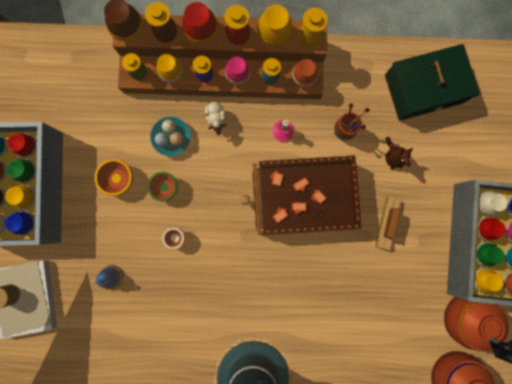

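The top view shows three lids: yellow at (113,178), green at (162,186) and cream at (173,238). There are 5 shards on the tray at about (308,195). The knob is at (248,202), facing world +y, and the scraper is at (390,223). I'll write helpers and zoom in.

```bash
cat > h.py <<'E'
from rig import manip
import numpy as np, cv2
def cam(n):
    o=manip.observe(); c=manip.camera(n)
    if n=='wrist':
        T=np.eye(4);T[:3,:3]=np.array(o['orientation']);T[:3,3]=o['position']
        c['pose']=T@c['mount']
    return c
def p2w(c,uv,z):
    uv=np.atleast_2d(np.array(uv,float)); K=c['camera_matrix'];P=c['pose']
    d=np.c_[uv,np.ones(len(uv))]@np.linalg.inv(K).T@P[:3,:3].T
    o=P[:3,3]; t=(z-o[2])/d[:,2]
    return o+d*t[:,None]
def w2p(c,X):
    X=np.atleast_2d(X);P=np.linalg.inv(c['pose']);Y=X@P[:3,:3].T+P[:3,3];Y=Y@c['camera_matrix'].T
    return Y[:,:2]/Y[:,2:]
def save(c,name,crop=None,s=1):
    im=c['image'][:,:,::-1]
    if crop: x0,y0,x1,y1=crop; im=im[y0:y1,x0:x1]
    im=cv2.resize(im,None,fx=s,fy=s,interpolation=cv2.INTER_CUBIC); cv2.imwrite('pics/'+name,im)
E
python3 - <<'E'
from h import *
c=cam('top'); save(c,'b_chest.png',(230,130,430,270),4); save(c,'b_lids.png',(80,100,240,300),3)
E
```

```text
(no output)
```

View pics/b_chest.png

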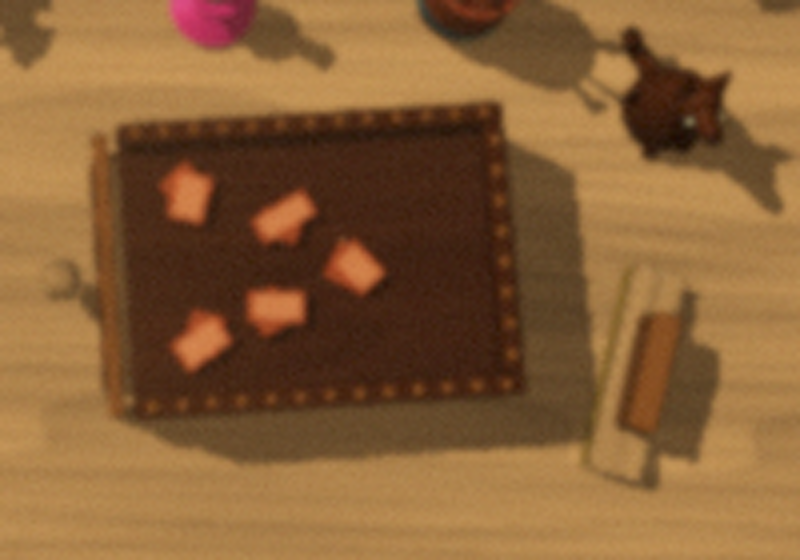

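View pics/b_lids.png

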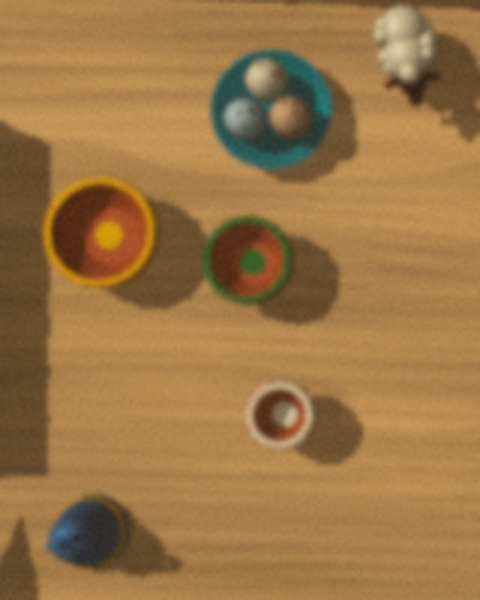

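Run:
```python
from h import *
c=cam('top')
f=lambda L,z:p2w(c,np.array(L)/4+[230,130],z)
K=f([(118,125),(132,414),(498,103),(522,392)],.096); print('rim corners',K.round(4).tolist(),'mean',K.mean(0).round(4))
ax=(K[2]+K[3]-K[0]-K[1])/2; ay=(K[0]+K[2]-K[1]-K[3])/2
print('len',np.linalg.norm(ax),np.linalg.norm(ay),'yaw x',np.degrees(np.arctan2(ax[1],ax[0])),'yaw y',np.degrees(np.arctan2(ay[1],ay[0])))
print('knob',f([(62,279)],.04).round(4))
R=f([(645,313),(682,318),(655,433),(617,428)],.064); print('ridge',R.round(4).tolist(),R.mean(0).round(4))
d=(R[0]+R[1]-R[2]-R[3])/2; print(np.linalg.norm(d),np.degrees(np.arctan2(d[1],d[0])))
B=f([(630,266),(585,465)],.024); print('bar front corners',B.round(4).tolist())
print('shards',f([(188,194),(284,217),(355,267),(277,309),(201,342)],.09).round(4).tolist())
g=lambda L,z:p2w(c,np.array(L)/3+[80,100],z)
print('lids', g([(100,232),(247,260),(280,415)],.048).round(4).tolist(), 'floors',g([(108,236),(252,262),(284,414)],.02).round(4).tolist())
print('others lamb,coyote,candle', g([(405,45)],.05).round(3), f([(675,105)],.05).round(3), f([(215,10)],.1).round(3), g([(271,109)],.04).round(3),g([(88,532)],.05).round(3))
```

```text
rim corners [[0.6349, -0.0031, 0.096], [0.4291, -0.0182, 0.096], [0.6587, -0.2769, 0.096], [0.4513, -0.2951, 0.096]] mean [ 0.5435 -0.1483  0.096 ]
len 0.2762486259740589 0.20729595156523825 yaw x -85.21653294511412 yaw y 4.611026670401974
knob [[0.5271 0.0353 0.04  ]]
ridge [[0.5116, -0.3946, 0.064], [0.5086, -0.4221, 0.064], [0.4239, -0.4018, 0.064], [0.4269, -0.3738, 0.064]] [ 0.4677 -0.3981  0.064 ]
0.08714310839540691 -13.663636403519336
bar front corners [[0.5494, -0.3973, 0.024], [0.3977, -0.3628, 0.024]]
shards [[0.5872, -0.0547, 0.09], [0.5725, -0.1242, 0.09], [0.5378, -0.1758, 0.09], [0.5062, -0.1202, 0.09], [0.4812, -0.0663, 0.09]]
lids [[0.5827, 0.4272, 0.048], [0.5589, 0.282, 0.048], [0.4078, 0.243, 0.048]] floors [[0.5822, 0.4293, 0.02], [0.5597, 0.2836, 0.02], [0.4079, 0.2448, 0.02]]
others lamb,coyote,candle [[0.779 0.134 0.05 ]] [[ 0.67  -0.423  0.05 ]] [[ 0.72  -0.071  0.1  ]] [[0.713 0.267 0.04 ]] [[0.292 0.422 0.05 ]]
```

```bash
cat >> h.py <<'E'
from scipy.spatial.transform import Rotation as Rn
CX=np.array([np.cos(np.radians(-85.1)),np.sin(np.radians(-85.1)),0]); CY=np.array([-CX[1],CX[0],0]); CO=np.array([.5435,-.1483,0])
def ch(x,y,z): return CO+CX*x+CY*y+np.array([0,0,z])
def row(pos,yaw_y):
    """row for target TCP pos, tool pointing down, tool y at world yaw deg"""
    o=manip.observe(); R=np.array(o['orientation']); p=np.array(o['position'])
    a=np.radians(yaw_y); y=np.array([np.cos(a),np.sin(a),0]); z=np.array([0,0,-1.]); x=np.cross(y,z)
    T=np.c_[x,y,z]; s=R.T@(np.array(pos)-p)/.3; r=Rn.from_matrix(R.T@T).as_rotvec()/(np.pi/2)
    n=max(np.linalg.norm(s)*.3/.0625,np.degrees(np.linalg.norm(r)*np.pi/2)/10.7)
    print('from',p.round(4),'to',np.round(pos,4),'row',np.r_[s,r].round(3).tolist(),'rows>=%.1f'%n)
def st():
    o=manip.observe(); R=np.array(o['orientation']); print(round(o['time'],2),np.round(o['position'],4),'yawy',np.degrees(np.arctan2(R[1,1],R[0,1])).round(1),'tilt',np.degrees(np.arccos(-R[2,2])).round(2),'F',np.round(o['force'],1),'g',round(o['grip_width'],3))
E
python3 - <<'E'
from h import *
print(manip.tip_extent, [a for a in dir(manip) if a[0]!='_'])
st(); row([.40,-.30,.24],-40); row([.527,.035,.16],4.9)
E
```

```text
0.008 ['Unreachable', 'camera', 'hand_in', 'observe', 'tip_extent']
0.25 [ 0.1986 -0.6186  0.2388] yawy -72.2 tilt 0.05 F [ 1.2 -0.1  0.8] g 1.0
from [ 0.1986 -0.6186  0.2388] to [ 0.4  -0.3   0.24] row [0.964, -0.806, -0.003, -0.001, -0.0, -0.358] rows>=6.0
from [ 0.1986 -0.6186  0.2388] to [0.527 0.035 0.16 ] row [1.708, -1.74, 0.264, -0.0, -0.0, -0.857] rows>=11.8
```

```bash
python3 -m handwheel '[[0.964,-0.806,0,0,0,-0.358],[0.964,-0.806,0,0,0,-0.358],[0.964,-0.806,0,0,0,-0.358],[0.964,-0.806,0,0,0,-0.358],[0.964,-0.806,0,0,0,-0.358],[0.964,-0.806,0,0,0,-0.358]]' 0 40
python3 - <<'E'
from h import *
st(); row([.527,.035,.16],4.9)
c=cam('wrist'); save(c,'w1.png')
E
```

```text
time: 1.0
position: [0.3997, -0.3001, 0.2393]
orientation: [[0.643, 0.766, 0.0], [0.766, -0.643, 0.0], [0.0, -0.0, -1.0]]
force: [1.2, -0.8, -0.2]
grip_width: 0.998
1.0 [ 0.3997 -0.3001  0.2393] yawy -40.0 tilt 0.01 F [ 1.2 -0.8 -0.2] g 0.998
from [ 0.3997 -0.3001  0.2393] to [0.527 0.035 0.16 ] row [1.128, -0.393, 0.264, 0.0, -0.0, -0.499] rows>=5.9
```

View pics/w1.png

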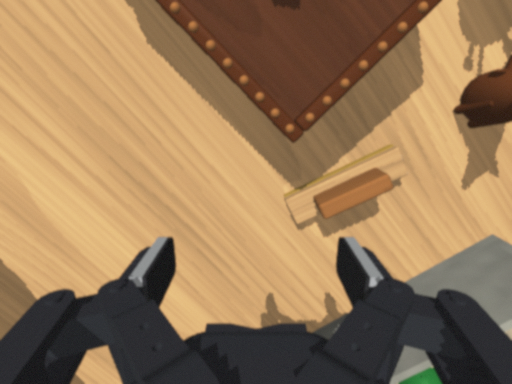

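The wrist camera shows the scraper at (345,190), with brass edges, and the chest's rear corner at (295,135). Moving to the knob.

```bash
python3 -m handwheel '[[0.98,-0.39,0.1,0,0,-0.499],[0.98,-0.39,0.1,0,0,-0.499],[0.98,-0.39,0.1,0,0,-0.499],[0.98,-0.39,0.1,0,0,-0.499],[0.98,-0.39,0.1,0,0,-0.499],[0.98,-0.39,0.1,0,0,-0.499],[0.98,-0.39,0.1,0,0,-0.499]]' 0 40
python3 - <<'E'
from h import *
st(); row([.527,.035,.15],4.9)
c=cam('wrist'); save(c,'w2.png')
E
```

```text
time: 1.92
position: [0.5008, 0.0114, 0.211]
orientation: [[-0.1, 0.995, 0.003], [0.995, 0.1, 0.005], [0.005, 0.003, -1.0]]
force: [0.6, -0.2, -0.3]
grip_width: 0.999
1.93 [0.5008 0.0114 0.211 ] yawy 5.7 tilt 0.33 F [ 0.6 -0.2 -0.3] g 0.999
from [0.5008 0.0114 0.211 ] to [0.527 0.035 0.15 ] row [0.068, 0.094, 0.204, 0.002, -0.003, 0.009] rows>=1.1
```

View pics/w2.png

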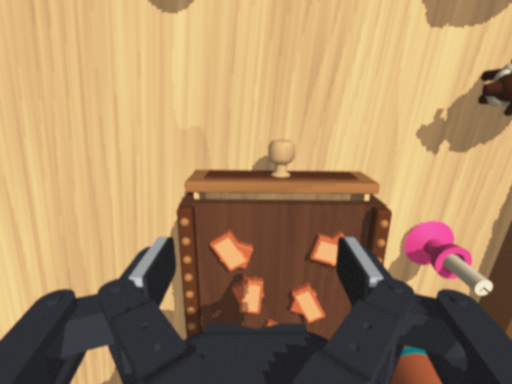

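The wrist view has the knob head at about (281,151), with shards visible on the tray below it. I'll locate the knob from this.

Run:
```python
from h import *
c=cam('wrist'); print(p2w(c,[(281,151)],.045).round(4),p2w(c,[(181,203),(391,208)],.096).round(4), w2p(c,[ch(-.14,.106,.096),ch(-.14,-.106,.096),ch(-.14-.044,0,.04)]).round(0))
```

```text
[[0.5263 0.0364 0.045 ]] [[ 4.309e-01 -1.490e-02  9.600e-02]
 [ 6.342e-01 -3.000e-04  9.600e-02]] [[394. 208.]
 [176. 205.]
 [282. 152.]]
```

```bash
python3 -m handwheel '[[0.09,0.087,0.15,0.002,-0.003,0.009],[0.09,0.087,0.15,0.002,-0.003,0.009],[0.09,0.087,0.35,0.002,-0.003,0.009],[0.09,0.087,0.5,0.002,-0.003,0.009],[0.09,0.087,0.597,0.002,-0.003,0.009],[0.09,0.087,0.597,0.002,-0.003,0.009]]' 0 40
python3 - <<'E'
from h import *
st()
E
python3 -m handwheel '[[0,0,0,0,0,0],[0,0,0,0,0,0],[0,0,0,0,0,0],[0,0,0,0,0,0],[0,0,0,0,0,0]]' 1 40
python3 - <<'E'
from h import *
st(); row(ch(-.184-.118-.004,0,.032),4.9)
E
```

```text
time: 2.78
position: [0.523, 0.0368, 0.0312]
orientation: [[-0.08, 0.997, -0.004], [0.997, 0.08, -0.003], [-0.002, -0.004, -1.0]]
force: [-0.1, -0.7, 0.9]
grip_width: 1.0
2.77 [0.523  0.0368 0.0312] yawy 4.6 tilt 0.26 F [-0.1 -0.7  0.9] g 1.0
time: 3.4
position: [0.5273, 0.0371, 0.0333]
orientation: [[-0.08, 0.997, 0.005], [0.997, 0.08, -0.001], [-0.002, 0.005, -1.0]]
force: [6.0, -0.2, 2.6]
grip_width: 0.329
3.4 [0.5273 0.0371 0.0333] yawy 4.6 tilt 0.3 F [ 6.  -0.2  2.6] g 0.329
from [0.5273 0.0371 0.0333] to [0.5174 0.1566 0.032 ] row [0.4, -0.001, 0.004, 0.003, 0.001, -0.004] rows>=1.9
```

```bash
python3 -m handwheel '[[0.05,0,0,0,0,0],[0.1,0,0,0,0,0],[0.15,0,0,0,0,0],[0.2,0,0,0,0,0],[0.25,0,0,0,0,0],[0.3,0,0,0,0,0],[0.35,-0.001,0,0,0,0],[0.385,-0.001,0,0,0,0],[0.395,-0.001,0,0,0,0],[0.395,-0.001,0,0,0,0]]' 1 40
python3 - <<'E'
from h import *
st()
c=cam('top'); save(c,'d.png',(200,110,430,270),3)
E
```

```text
time: 4.65
position: [0.5174, 0.15, 0.0333]
orientation: [[-0.077, 0.997, 0.003], [0.997, 0.077, -0.01], [-0.01, 0.002, -1.0]]
force: [-3.7, -14.2, 11.6]
grip_width: 0.331
4.65 [0.5174 0.15   0.0333] yawy 4.4 tilt 0.6 F [ -3.7 -14.2  11.6] g 0.331
```

View pics/d.png

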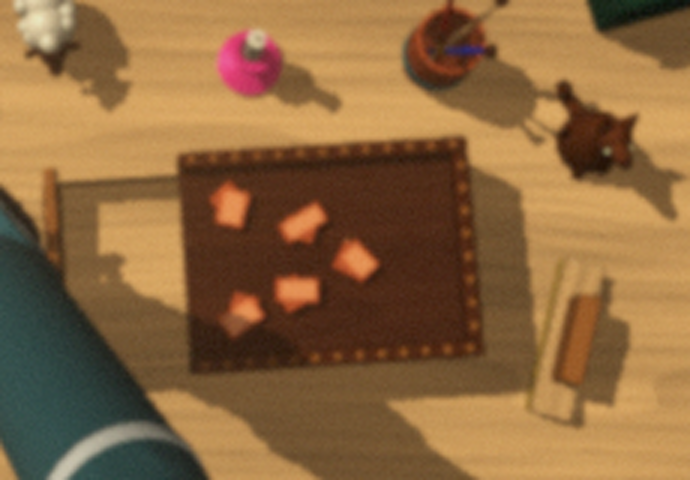

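The drawer is fully out: it spans x 50–190 in the crop, and the shards haven't moved. Release, rise and go to the scraper.

```bash
python3 -m handwheel '[[0,0,0,0,0,0],[0,0,0,0,0,0],[0,0,-0.2,0,0,0],[0,0,-0.4,0,0,0],[0,0,-0.65,0,0,0],[0,0,-0.65,0,0,0]]' 0 40
python3 - <<'E'
from h import *
st(); row([.48,-.10,.25],-50); row([.468,-.399,.15],-103.3)
E
```

```text
time: 5.45
position: [0.5191, 0.1543, 0.2328]
orientation: [[-0.078, 0.997, 0.012], [0.997, 0.078, -0.007], [-0.008, 0.011, -1.0]]
force: [0.1, -0.2, -0.8]
grip_width: 1.002
5.45 [0.5191 0.1543 0.2328] yawy 4.5 tilt 0.77 F [ 0.1 -0.2 -0.8] g 1.002
from [0.5191 0.1543 0.2328] to [ 0.48 -0.1   0.25] row [-0.835, -0.196, -0.053, 0.009, 0.001, 0.605] rows>=5.1
from [0.5191 0.1543 0.2328] to [ 0.468 -0.399  0.15 ] row [-1.823, -0.317, 0.287, 0.009, -0.003, 1.198] rows>=10.1
```

```bash
python3 -m handwheel '[[-0.835,-0.196,-0.053,0.009,0.001,0.605],[-0.835,-0.196,-0.053,0.009,0.001,0.605],[-0.835,-0.196,-0.053,0.009,0.001,0.605],[-0.835,-0.196,-0.053,0.009,0.001,0.605],[-0.835,-0.196,-0.053,0.009,0.001,0.605],[-0.835,-0.196,-0.053,0.009,0.001,0.605]]' 0 40
python3 - <<'E'
from h import *
st(); row([.468,-.36,.20],-103.3)
E
```

```text
time: 6.2
position: [0.4798, -0.1001, 0.2494]
orientation: [[0.765, 0.644, -0.001], [0.644, -0.765, 0.0], [-0.001, -0.001, -1.0]]
force: [0.7, 0.4, 0.5]
grip_width: 1.0
6.2 [ 0.4798 -0.1001  0.2494] yawy -49.9 tilt 0.05 F [0.7 0.4 0.5] g 1.0
from [ 0.4798 -0.1001  0.2494] to [ 0.468 -0.36   0.2  ] row [-0.588, 0.638, 0.164, -0.0, 0.001, 0.593] rows>=5.0
```

```bash
python3 -m handwheel '[[-0.588,0.638,0.164,0,0,0.593],[-0.588,0.638,0.164,0,0,0.593],[-0.588,0.638,0.164,0,0,0.593],[-0.588,0.638,0.164,0,0,0.593],[-0.588,0.638,0.164,0,0,0.593],[-0.588,0.638,0.164,0,0,0.593]]' 0 40
python3 - <<'E'
from h import *
st()
c=cam('wrist'); save(c,'w3.png')
X=np.array([.468,-.399]);a=np.radians(-13.3);l=np.array([np.cos(a),np.sin(a)]);n=np.array([-l[1],l[0]])
print(w2p(c,[np.r_[X+l*s*.045+n*t*.011,.064] for s,t in [(1,1),(1,-1),(-1,-1),(-1,1)]]).round(0).tolist())
E
```

```text
time: 6.95
position: [0.4684, -0.3594, 0.1987]
orientation: [[0.974, -0.225, -0.002], [-0.225, -0.974, 0.001], [-0.003, -0.001, -1.0]]
force: [0.4, -0.4, 1.1]
grip_width: 1.001
6.95 [ 0.4684 -0.3594  0.1987] yawy -103.0 tilt 0.16 F [ 0.4 -0.4  1.1] g 1.001
[[285.0, 125.0], [308.0, 125.0], [303.0, 212.0], [282.0, 212.0]]
```

View pics/w3.png

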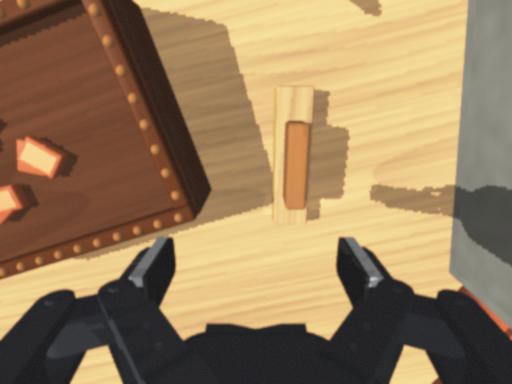

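The ridge spans (287,122)–(304,209), within about 3 px of my estimate. Descending.

Run:
```python
from h import *
row([.4705,-.4,.040],-103.3)
```

```text
from [ 0.4689 -0.3581  0.1992] to [ 0.4705 -0.4     0.04  ] row [0.037, 0.136, 0.53, -0.001, 0.001, 0.005] rows>=2.6
```

```bash
python3 -m handwheel '[[0.037,0.136,0.1,0,0.001,0.005],[0.037,0.136,0.25,0,0.001,0.005],[0.037,0.136,0.4,0,0.001,0.005],[0.037,0.136,0.5,0,0.001,0.005],[0.037,0.136,0.53,0,0.001,0.005],[0.037,0.136,0.53,0,0.001,0.005]]' 0 40
python3 -m handwheel '[[0,0,0,0,0,0],[0,0,0,0,0,0],[0,0,0,0,0,0],[0,0,0,0,0,0],[0,0,0,0,0,0],[0,0,0,0,0,0]]' 1 60
python3 - <<'E'
from h import *
st()
E
```

```text
time: 7.75
position: [0.4714, -0.3988, 0.0405]
orientation: [[0.974, -0.227, 0.001], [-0.227, -0.974, 0.002], [0.0, -0.002, -1.0]]
force: [-0.4, 0.3, -0.1]
grip_width: 1.0
time: 8.5
position: [0.4717, -0.3994, 0.0412]
orientation: [[0.974, -0.227, 0.001], [-0.227, -0.974, 0.001], [0.001, -0.001, -1.0]]
force: [-1.4, -1.0, 5.7]
grip_width: 0.247
8.5 [ 0.4717 -0.3994  0.0412] yawy -103.1 tilt 0.1 F [-1.4 -1.   5.7] g 0.247
```

```bash
python3 -m handwheel '[[0,0,-0.1,0,0,0],[0,0,-0.2,0,0,0],[0,0,-0.3,0,0,0],[0,0,-0.4,0,0,0],[0,0,-0.5,0,0,0],[0,0,-0.5,0,0,0]]' 1 60
python3 - <<'E'
from h import *
st(); row(ch(.084,0,.175),-85.1)
E
```

```text
time: 9.25
position: [0.4725, -0.4002, 0.1931]
orientation: [[0.974, -0.227, 0.005], [-0.227, -0.974, -0.001], [0.005, 0.0, -1.0]]
force: [-0.2, -0.8, -1.8]
grip_width: 0.245
9.25 [ 0.4725 -0.4002  0.1931] yawy -103.1 tilt 0.27 F [-0.2 -0.8 -1.8] g 0.245
from [ 0.4725 -0.4002  0.1931] to [ 0.5507 -0.232   0.175 ] row [0.126, -0.605, 0.061, 0.0, -0.003, -0.2] rows>=3.0
```

```bash
python3 -m handwheel '[[0.03,-0.15,0,0,-0.003,-0.05],[0.063,-0.3,0,0,-0.003,-0.1],[0.095,-0.45,0,0,-0.003,-0.15],[0.126,-0.605,0.03,0,-0.003,-0.2],[0.126,-0.605,0.061,0,-0.003,-0.2],[0.126,-0.605,0.061,0,-0.003,-0.2]]' 1 60
python3 - <<'E'
from h import *
st(); row(ch(.084,0,.1225),-85.1)
c=cam('top'); save(c,'e_top.png',(200,110,430,270),3)
c=cam('side'); save(c,'e_side.png',(200,130,350,240),4)
c=cam('wrist'); save(c,'e_wrist.png')
E
```

```text
time: 10.0
position: [0.5489, -0.2319, 0.1725]
orientation: [[0.996, 0.085, -0.005], [0.085, -0.996, 0.0], [-0.005, -0.001, -1.0]]
force: [-0.7, -0.9, -2.1]
grip_width: 0.248
10.0 [ 0.5489 -0.2319  0.1725] yawy -85.1 tilt 0.26 F [-0.7 -0.9 -2.1] g 0.248
from [ 0.5489 -0.2319  0.1725] to [ 0.5507 -0.232   0.1225] row [0.007, 0.001, 0.167, -0.0, 0.003, -0.0] rows>=0.8
```

View pics/e_side.png

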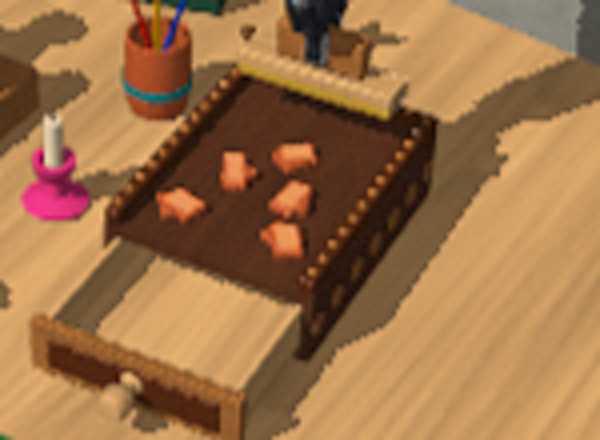

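View pics/e_wrist.png

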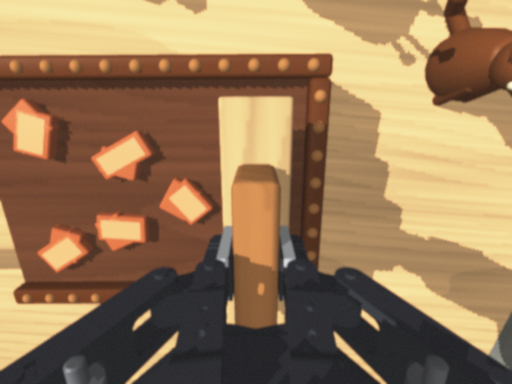

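The side view shows the scraper level over the rear of the tray with all 5 shards in front of it. The wrist view has the bar end at y≈97 and the rim at y≈75. I'll check the lateral centring, then lower it.

Run:
```python
from h import *
c=cam('wrist')
P=p2w(c,[(219,98),(292,98)],.155)-CO; print([(p@CX,p@CY) for p in P])
P=p2w(c,[(0,58),(330,56)],.096)-CO; print('rim outer',[(p@CX,p@CY) for p in P])
row(ch(.084,0,.1225),-85.1)
```

```text
[(np.float64(0.06610143464360647), np.float64(0.07620488121360876)), (np.float64(0.10506877315961753), np.float64(0.07612182864558374))]
rim outer [(np.float64(-0.09484187552412801), np.float64(0.10382104034199091)), (np.float64(0.13831664802653312), np.float64(0.10465134266247844))]
from [ 0.5499 -0.2334  0.1748] to [ 0.5507 -0.232   0.1225] row [0.003, -0.005, 0.174, 0.001, 0.0, -0.002] rows>=0.8
```

```bash
python3 -m handwheel '[[0.008,-0.005,0.06,0,0,-0.002],[0.008,-0.005,0.12,0,0,-0.002],[0.008,-0.005,0.16,0,0,-0.002],[0.008,-0.005,0.175,0,0,-0.002],[0.008,-0.005,0.175,0,0,-0.002]]' 1 60
python3 - <<'E'
from h import *
st(); row(ch(-.12,0.0015,.1222),-85.1)
E
```

```text
time: 10.82
position: [0.5523, -0.2318, 0.1222]
orientation: [[0.996, 0.086, -0.0], [0.086, -0.996, -0.001], [-0.0, 0.001, -1.0]]
force: [1.1, -0.7, -1.3]
grip_width: 0.247
10.82 [ 0.5523 -0.2318  0.1222] yawy -85.1 tilt 0.07 F [ 1.1 -0.7 -1.3] g 0.247
from [ 0.5523 -0.2318  0.1222] to [ 0.5347 -0.0286  0.1222] row [0.0, -0.68, -0.001, 0.001, 0.0, 0.0] rows>=3.3
```

```bash
python3 -m handwheel '[[0,-0.04,0,0,0,0],[0,-0.08,0,0,0,0],[0,-0.12,0,0,0,0],[0,-0.16,0,0,0,0],[0,-0.2,0,0,0,0],[0,-0.24,0,0,0,0],[0,-0.28,0,0,0,0],[0,-0.32,0,0,0,0],[0,-0.36,0,0,0,0],[0,-0.4,0,0,0,0],[0,-0.44,0,0,0,0],[0,-0.48,0,0,0,0],[0,-0.5,0,0,0,0]]' 1 60
python3 - <<'E'
from h import *
st(); row(ch(-.138,0.0015,.1222),-85.1)
c=cam('wrist'); save(c,'f_wrist.png')
c=cam('side'); save(c,'f_side.png',(200,130,350,240),4)
E
```

```text
time: 12.45
position: [0.5394, -0.0812, 0.122]
orientation: [[0.996, 0.087, -0.0], [0.087, -0.996, -0.001], [-0.0, 0.001, -1.0]]
force: [-0.4, -0.2, -1.3]
grip_width: 0.244
12.45 [ 0.5394 -0.0812  0.122 ] yawy -85.0 tilt 0.05 F [-0.4 -0.2 -1.3] g 0.244
from [ 0.5394 -0.0812  0.122 ] to [ 0.5332 -0.0107  0.1222] row [-0.0, -0.236, -0.001, 0.001, 0.0, 0.001] rows>=1.1
```

View pics/f_wrist.png

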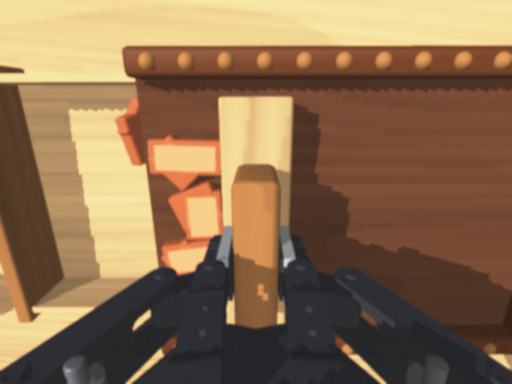

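View pics/f_side.png

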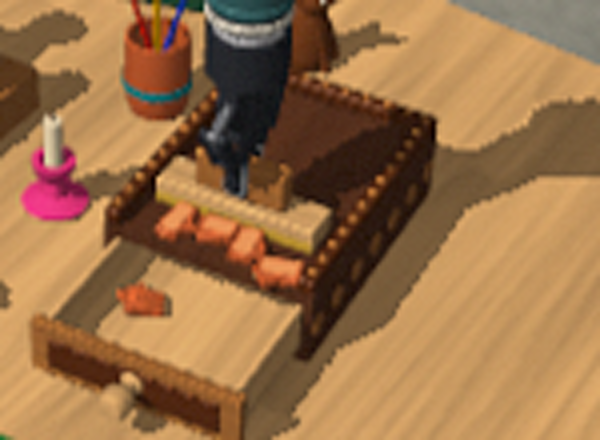

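Four shards are now against the bar and one is dropping into the drawer. Finishing the push.

```bash
python3 -m handwheel '[[0,-0.03,0,0,0,0],[0,-0.06,0,0,0,0],[0,-0.09,0,0,0,0],[0,-0.12,0,0,0,0],[0,-0.15,0,0,0,0],[0,-0.18,0,0,0,0],[0,-0.21,0,0,0,0],[0,-0.236,0,0,0,0],[0,-0.236,0,0,0,0]]' 1 60
python3 - <<'E'
from h import *
st()
c=cam('wrist'); save(c,'g_wrist.png')
c=cam('side'); save(c,'g_side.png',(200,130,350,240),4)
E
```

```text
time: 13.68
position: [0.533, -0.0099, 0.122]
orientation: [[0.996, 0.089, -0.001], [0.089, -0.996, -0.0], [-0.001, 0.0, -1.0]]
force: [0.7, 0.9, -1.6]
grip_width: 0.248
13.68 [ 0.533  -0.0099  0.122 ] yawy -84.9 tilt 0.05 F [ 0.7  0.9 -1.6] g 0.248
```

View pics/g_wrist.png

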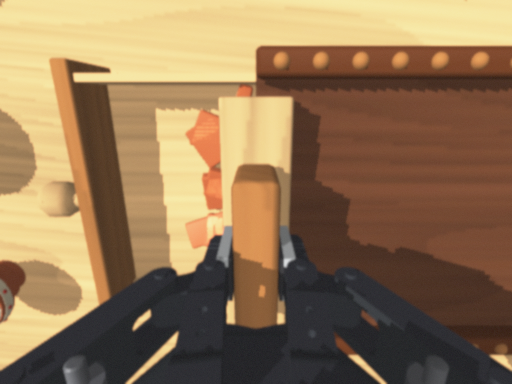

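View pics/g_side.png

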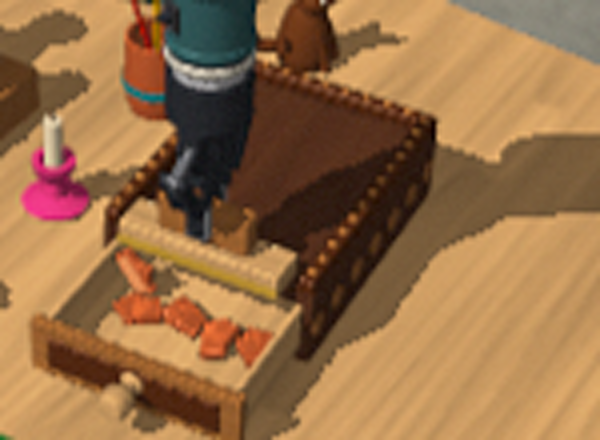

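All five pieces look to be in the drawer; one at (133,268) leans. I'll lift the scraper away and look again.

```bash
python3 -m handwheel '[[0,0.05,-0.1,0,0,0],[0,0.15,-0.2,0,0,0],[0,0.3,-0.25,0,0,0],[0,0.5,-0.25,0,0,0],[0,0.6,-0.25,0,0,0],[0,0.6,-0.25,0,0,0]]' 1 60
python3 - <<'E'
from h import *
st(); row([.47,-.41,.19],-103.1)
c=cam('top'); save(c,'h_top.png',(200,110,430,270),3)
c=cam('side'); save(c,'h_side.png',(200,130,350,240),4)
E
```

```text
time: 14.52
position: [0.5481, -0.1944, 0.1969]
orientation: [[0.997, 0.081, -0.001], [0.081, -0.997, -0.002], [-0.001, 0.002, -1.0]]
force: [0.4, 1.6, -2.0]
grip_width: 0.239
14.53 [ 0.5481 -0.1944  0.1969] yawy -85.4 tilt 0.15 F [ 0.4  1.6 -2. ] g 0.239
from [ 0.5481 -0.1944  0.1969] to [ 0.47 -0.41  0.19] row [-0.318, 0.695, 0.025, 0.002, 0.001, 0.197] rows>=3.7
```

View pics/h_top.png

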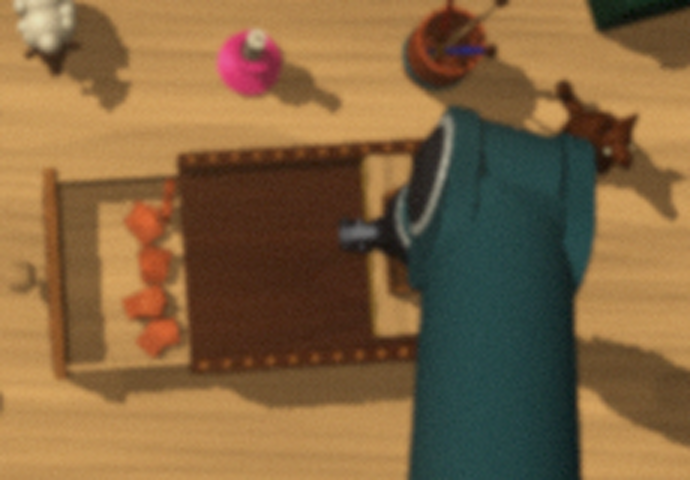

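View pics/h_side.png

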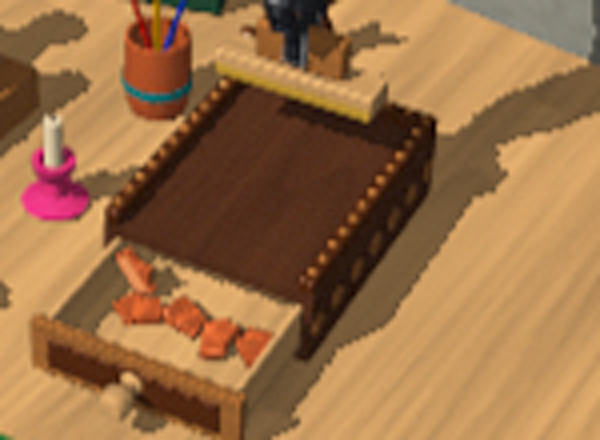

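Five pieces are in the drawer, one leaning on the side wall within its height, and the tray is clear. Returning the scraper.

```bash
python3 -m handwheel '[[-0.07,0.15,0,0,0,0.04],[-0.15,0.32,0,0,0,0.09],[-0.23,0.5,0,0,0,0.14],[-0.318,0.66,0.02,0,0,0.197],[-0.318,0.695,0.025,0,0,0.197],[-0.318,0.695,0.025,0,0,0.197]]' 1 60
python3 - <<'E'
from h import *
st(); row([.47,-.41,.0412],-103.1)
E
```

```text
time: 15.38
position: [0.4723, -0.4049, 0.1891]
orientation: [[0.976, -0.22, -0.001], [-0.22, -0.976, 0.001], [-0.001, -0.001, -1.0]]
force: [0.5, 0.9, -1.2]
grip_width: 0.248
15.38 [ 0.4723 -0.4049  0.1891] yawy -102.7 tilt 0.08 F [ 0.5  0.9 -1.2] g 0.248
from [ 0.4723 -0.4049  0.1891] to [ 0.47   -0.41    0.0412] row [-0.003, 0.018, 0.493, -0.0, 0.001, 0.004] rows>=2.4
```

```bash
python3 -m handwheel '[[0,0.018,0.12,0,0,0],[0,0.018,0.25,0,0,0],[0,0.018,0.37,0,0,0],[0,0.018,0.45,0,0,0],[0,0.018,0.48,0,0,0],[0,0.018,0.492,0,0,0],[0,0.018,0.492,0,0,0]]' 1 60
python3 -m handwheel '[[0,0,0,0,0,0],[0,0,0,0,0,0],[0,0,0,0,0,0],[0,0,-0.15,0,0,0],[0,0,-0.4,0,0,0],[0,0,-0.7,0,0,0],[0,0,-0.7,0,0,0]]' 0 60
python3 - <<'E'
from h import *
st(); row([.47,-.12,.25],-45)
c=cam('wrist'); save(c,'i_w.png')
E
```

```text
time: 16.25
position: [0.4718, -0.4099, 0.0424]
orientation: [[0.976, -0.219, 0.0], [-0.219, -0.976, 0.0], [0.0, -0.0, -1.0]]
force: [-0.3, -0.2, -1.5]
grip_width: 0.248
time: 17.12
position: [0.4724, -0.4106, 0.2563]
orientation: [[0.976, -0.219, 0.004], [-0.219, -0.976, -0.002], [0.004, 0.001, -1.0]]
force: [0.4, -0.9, -0.3]
grip_width: 1.001
17.12 [ 0.4724 -0.4106  0.2563] yawy -102.6 tilt 0.25 F [ 0.4 -0.9 -0.3] g 1.001
from [ 0.4724 -0.4106  0.2563] to [ 0.47 -0.12  0.25] row [-0.22, -0.943, 0.019, 0.002, -0.002, -0.641] rows>=5.4
```

View pics/i_w.png

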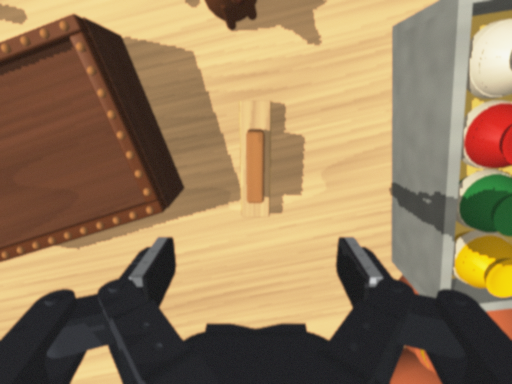

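The scraper stands on its sole at (256,160) in the picture. Going back to the knob to shut the drawer.

```bash
python3 -m handwheel '[[-0.22,-0.943,0.019,0,0,-0.641],[-0.22,-0.943,0.019,0,0,-0.641],[-0.22,-0.943,0.019,0,0,-0.641],[-0.22,-0.943,0.019,0,0,-0.641],[-0.22,-0.943,0.019,0,0,-0.641],[-0.22,-0.943,0.019,0,0,-0.641]]' 0 40
python3 - <<'E'
from h import *
st(); row([.518,.151,.2],4.9)
E
```

```text
time: 17.92
position: [0.4719, -0.118, 0.254]
orientation: [[0.7, 0.714, 0.01], [0.714, -0.7, -0.006], [0.003, 0.012, -1.0]]
force: [0.6, -0.7, 0.4]
grip_width: 0.998
17.93 [ 0.4719 -0.118   0.254 ] yawy -44.4 tilt 0.7 F [ 0.6 -0.7  0.4] g 0.998
from [ 0.4719 -0.118   0.254 ] to [0.518 0.151 0.2  ] row [0.747, -0.52, 0.176, 0.008, 0.002, -0.548] rows>=4.6
```

```bash
python3 -m handwheel '[[0.747,-0.52,0.176,0.008,0.002,-0.548],[0.747,-0.52,0.176,0.008,0.002,-0.548],[0.747,-0.52,0.176,0.008,0.002,-0.548],[0.747,-0.52,0.176,0.008,0.002,-0.548],[0.747,-0.52,0.176,0.008,0.002,-0.548],[0.747,-0.52,0.176,0.008,0.002,-0.548]]' 0 40
python3 - <<'E'
from h import *
st(); row([.517,.151,.033],4.9)
c=cam('wrist'); save(c,'j_w.png')
E
```

```text
time: 18.68
position: [0.5173, 0.1538, 0.1993]
orientation: [[-0.09, 0.996, -0.001], [0.996, 0.09, 0.002], [0.002, -0.001, -1.0]]
force: [1.1, -0.8, -0.5]
grip_width: 0.999
18.68 [0.5173 0.1538 0.1993] yawy 5.2 tilt 0.14 F [ 1.1 -0.8 -0.5] g 0.999
from [0.5173 0.1538 0.1993] to [0.517 0.151 0.033] row [-0.011, -0.001, 0.554, -0.001, -0.001, 0.003] rows>=2.7
```

View pics/j_w.png

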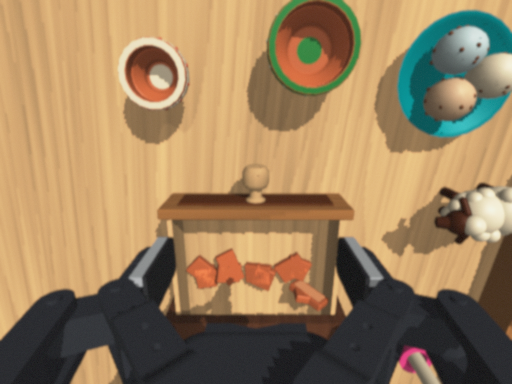

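The knob is at (255,176), and all 5 pieces are visible inside the drawer at y≈255–300.

```bash
python3 - <<'E'
from h import *
c=cam('wrist'); print(p2w(c,[(255,177)],.045)); row([.517,.154,.033],4.9)
E
python3 -m handwheel '[[0,-0.001,0.1,0,0,0],[0,-0.001,0.25,0,0,0],[0,-0.001,0.4,0,0,0],[0,-0.001,0.5,0,0,0],[0,-0.001,0.554,0,0,0],[0,-0.001,0.554,0,0,0]]' 0 40
python3 -m handwheel '[[0,0,0,0,0,0],[0,0,0,0,0,0],[0,0,0,0,0,0],[0,0,0,0,0,0],[0,0,0,0,0,0]]' 1 40
python3 - <<'E'
from h import *
st(); row([.5273,.0355,.033],4.9)
E
```

```text
[[0.51692861 0.14853121 0.045     ]]
from [0.5178 0.1503 0.1996] to [0.517 0.154 0.033] row [0.013, -0.001, 0.555, -0.0, 0.0, -0.001] rows>=2.7
time: 19.52
position: [0.5172, 0.1491, 0.0331]
orientation: [[-0.082, 0.997, -0.002], [0.997, 0.082, -0.001], [-0.001, -0.002, -1.0]]
force: [-0.2, -0.1, 0.5]
grip_width: 1.0
time: 20.15
position: [0.5174, 0.1492, 0.0341]
orientation: [[-0.082, 0.997, -0.001], [0.997, 0.082, -0.001], [-0.001, -0.001, -1.0]]
force: [-2.2, -0.6, 7.1]
grip_width: 0.342
20.15 [0.5174 0.1492 0.0341] yawy 4.7 tilt 0.1 F [-2.2 -0.6  7.1] g 0.342
from [0.5174 0.1492 0.0341] to [0.5273 0.0355 0.033 ] row [-0.38, 0.002, 0.004, -0.001, 0.001, -0.002] rows>=1.8
```

```bash
python3 -m handwheel '[[-0.04,0,0,0,0,0],[-0.08,0,0,0,0,0],[-0.12,0,0,0,0,0],[-0.16,0.001,0,0,0,0],[-0.2,0.001,0,0,0,0],[-0.24,0.001,0,0,0,0],[-0.28,0.001,0,0,0,0],[-0.32,0.002,0,0,0,0],[-0.35,0.002,0,0,0,0],[-0.37,0.002,0,0,0,0],[-0.38,0.002,0,0,0,0],[-0.38,0.002,0,0,0,0]]' 1 40
python3 - <<'E'
from h import *
st()
c=cam('top'); save(c,'k_top.png',(200,110,430,270),3)
c=cam('side'); save(c,'k_side.png',(200,130,350,240),4)
E
```

```text
time: 21.65
position: [0.5275, 0.0349, 0.0342]
orientation: [[-0.082, 0.997, -0.001], [0.997, 0.082, -0.002], [-0.002, -0.001, -1.0]]
force: [2.6, -0.9, -2.9]
grip_width: 0.337
21.65 [0.5275 0.0349 0.0342] yawy 4.7 tilt 0.14 F [ 2.6 -0.9 -2.9] g 0.337
```

View pics/k_side.png

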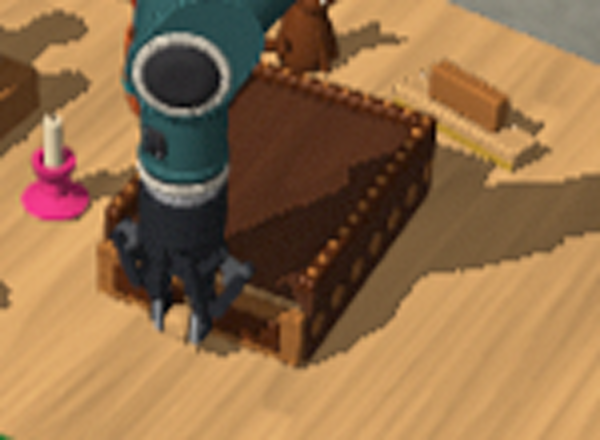

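```bash
python3 -m handwheel '[[-0.01,0,0,0,0,0],[-0.018,0,0,0,0,0],[-0.018,0,0,0,0,0]]' 1 40
python3 -m handwheel '[[0,0,0,0,0,0],[0,0,0,0,0,0],[0,0,0,0,0,0],[0.05,0,-0.25,0,0,0],[0.1,0,-0.5,0,0,0],[0.2,0,-0.7,0,0,0],[0.2,0,-0.7,0,0,0]]' 0 40
python3 - <<'E'
from h import *
st()
c=cam('wrist'); save(c,'l_w.png')
c=cam('top'); save(c,'l_top.png',(60,80,300,300),3)
E
```

```text
time: 22.12
position: [0.5279, 0.0296, 0.0342]
orientation: [[-0.082, 0.997, -0.001], [0.997, 0.082, -0.002], [-0.002, -0.001, -1.0]]
force: [2.6, 1.3, -4.7]
grip_width: 0.335
time: 23.0
position: [0.5239, 0.0916, 0.2477]
orientation: [[-0.084, 0.996, 0.004], [0.996, 0.084, -0.002], [-0.002, 0.004, -1.0]]
force: [0.9, 0.1, -0.4]
grip_width: 1.0
23.0 [0.5239 0.0916 0.2477] yawy 4.8 tilt 0.24 F [ 0.9  0.1 -0.4] g 1.0
```

View pics/l_w.png

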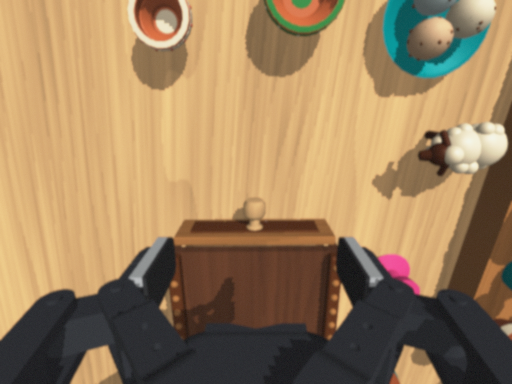

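View pics/l_top.png

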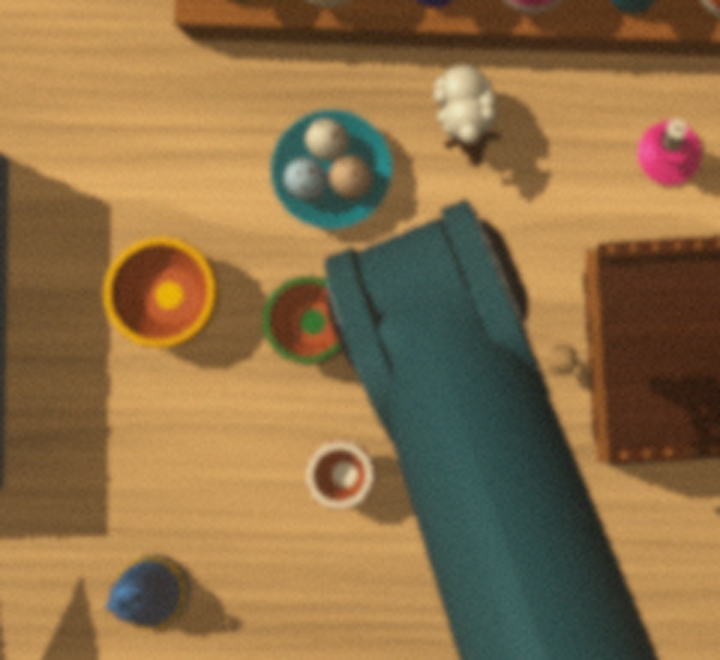

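The drawer is shut and the tray is clear. Next I'll hover over the yellow lid at about (.583,.427).

Run:
```python
from h import *
c=cam('wrist'); print(p2w(c,[(255,208)],.045)); row([.56,.38,.25],36)
```

```text
[[0.53027411 0.0333687  0.045     ]]
from [0.5238 0.0906 0.2457] to [0.56 0.38 0.25] row [0.951, 0.201, -0.017, 0.001, 0.002, -0.347] rows>=4.7
```

```bash
python3 -m handwheel '[[0.951,0.201,-0.017,0,0.002,-0.347],[0.951,0.201,-0.017,0,0.002,-0.347],[0.951,0.201,-0.017,0,0.002,-0.347],[0.951,0.201,-0.017,0,0.002,-0.347],[0.951,0.201,-0.017,0,0.002,-0.347],[0.951,0.201,-0.017,0,0.002,-0.347]]' 0.55 60
python3 - <<'E'
from h import *
st()
c=cam('wrist'); save(c,'m_w.png')
E
```

```text
time: 23.9
position: [0.5579, 0.383, 0.2474]
orientation: [[-0.592, 0.806, -0.003], [0.806, 0.592, 0.001], [0.002, -0.002, -1.0]]
force: [0.7, -0.8, 0.3]
grip_width: 0.447
23.9 [0.5579 0.383  0.2474] yawy 36.3 tilt 0.16 F [ 0.7 -0.8  0.3] g 0.447
```

View pics/m_w.png

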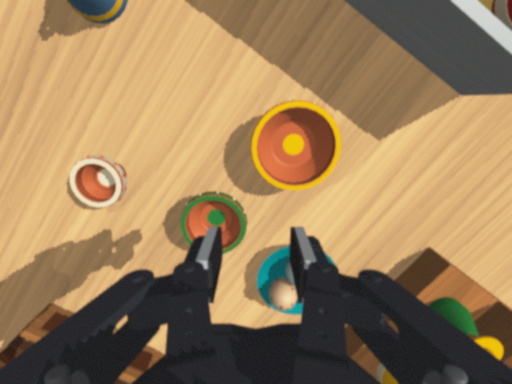

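The yellow lid is at (296,145), green at (214,222) and cream at (97,182). I'll fit the rims.

```bash
cat >> h.py <<'E'
HS={'y':((20,150,120),(35,255,255)),'g':((45,100,40),(80,255,200))}
def lid(c,col,uv,rad,z=.048):
    """rim centre: hull of rim-coloured pixels within rad px of uv -> ellipse -> world at z"""
    im=c['image']; 
    if col=='c':
        m=((im.min(2)>150)&((im.max(2).astype(int)-im.min(2))<70)).astype(np.uint8)*255
    else: m=cv2.inRange(cv2.cvtColor(im,cv2.COLOR_RGB2HSV),*HS[col])
    k=np.zeros_like(m); cv2.circle(k,tuple(map(int,uv)),int(rad),255,-1); m&=k
    n,lab,s,_=cv2.connectedComponentsWithStats(m); 
    keep=np.isin(lab,[i for i in range(1,n) if s[i,4]>15])
    pts=cv2.findNonZero(keep.astype(np.uint8)); e=cv2.fitEllipse(cv2.convexHull(pts))
    w=p2w(c,[e[0]],z)[0]; 
    d=p2w(c,[np.array(e[0])+[e[1][0]/2,0],np.array(e[0])-[e[1][0]/2,0]],z); 
    print(col,'px',np.round(e[0],1),'axes',np.round(e[1],1),'world',w.round(4),'diam~',np.linalg.norm(d[0]-d[1]).round(4)); return w
E
python3 - <<'E'
from h import *
c=cam('wrist'); lid(c,'y',(296,145),60); lid(c,'g',(214,222),30); lid(c,'c',(97,182),40)
c=cam('top'); lid(c,'y',(113,178),25); lid(c,'g',(162,187),20); lid(c,'c',(173,238),16)
E
```

```text
y px [297.  142.7] axes [88.  91.9] world [0.5824 0.4319 0.048 ] diam~ 0.1061
g px [213.9 222.4] axes [57.7 60.3] world [0.5597 0.285  0.048 ] diam~ 0.0763
c px [ 95.4 180.4] axes [45.4 54.3] world [0.4072 0.2448 0.048 ] diam~ 0.0573
y px [112.8 176.6] axes [35.4 36.4] world [0.5848 0.4289 0.048 ] diam~ 0.1038
g px [163.6 186.7] axes [5.4 5.8] world [0.5589 0.2782 0.048 ] diam~ 0.0157Traceback (most recent call last):
  File "<stdin>", line 3, in <module>
  File "h.py", line 43, in lid
    pts=cv2.findNonZero(keep.astype(np.uint8)); e=cv2.fitEllipse(cv2.convexHull(pts))
                                                                 ~~~~~~~~~~~~~~^^^^^
cv2.error: OpenCV(4.12.0) /io/opencv/modules/imgproc/src/convhull.cpp:143: error: (-215:Assertion failed) total >= 0 && (depth == CV_32F || depth == CV_32S) in function 'convexHull'
```

Run:
```python
from h import *
row([.5417,.3993,.12],36.4)
```

```text
from [0.5602 0.3779 0.2483] to [0.5417 0.3993 0.12  ] row [0.095, -0.007, 0.428, -0.001, 0.001, -0.005] rows>=2.1
```

```bash
python3 -m handwheel '[[0.095,-0.007,0.2,0,0,-0.005],[0.095,-0.007,0.35,0,0,-0.005],[0.095,-0.007,0.428,0,0,-0.005],[0.095,-0.007,0.428,0,0,-0.005]]' 0.6 60
python3 - <<'E'
from h import *
st()
c=cam('wrist'); save(c,'n_w.png'); lid(c,'y',(330,130),130)
E
```

```text
time: 24.55
position: [0.5421, 0.3974, 0.1185]
orientation: [[-0.592, 0.806, -0.002], [0.806, 0.592, -0.005], [-0.002, -0.005, -1.0]]
force: [0.2, 0.8, 0.3]
grip_width: 0.401
24.55 [0.5421 0.3974 0.1185] yawy 36.3 tilt 0.3 F [0.2 0.8 0.3] g 0.401
y px [323.1 194.6] axes [129.3 139.8] world [0.5813 0.4331 0.048 ] diam~ 0.1016
```

View pics/n_w.png

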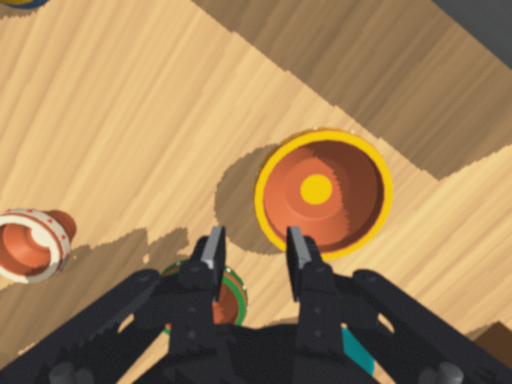

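The lid's ellipse is at (323,194) and the fingers straddle its left rim. Lowering onto the rim.

Run:
```python
from h import *
row([.5412,.4012,.043],36.4)
```

```text
from [0.5428 0.3987 0.1205] to [0.5412 0.4012 0.043 ] row [0.01, 0.001, 0.258, -0.001, 0.001, -0.001] rows>=1.2
```

```bash
python3 -m handwheel '[[0.01,0.001,0.1,0,0,0],[0.01,0.001,0.18,0,0,0],[0.01,0.001,0.23,0,0,0],[0.01,0.001,0.258,0,0,0],[0.01,0.001,0.258,0,0,0]]' 0.6 60
python3 - <<'E'
from h import *
st()
E
python3 -m handwheel '[[0,0,0,0,0,0],[0,0,0,0,0,0],[0,0,0,0,0,0],[0,0,0,0,0,0]]' 1 70
python3 -m handwheel '[[0,0,-0.04,0,0,0],[0,0,-0.08,0,0,0],[0,0,-0.14,0,0,0],[0,0,-0.2,0,0,0],[0,0,-0.26,0,0,0],[0,0,-0.26,0,0,0]]' 1 70
python3 - <<'E'
from h import *
st()
c=cam('wrist'); save(c,'o_w.png')
c=cam('side'); save(c,'o_s.png',(80,200,280,340),4)
E
```

```text
time: 25.22
position: [0.5412, 0.4011, 0.0428]
orientation: [[-0.592, 0.806, -0.0], [0.806, 0.592, -0.002], [-0.002, -0.002, -1.0]]
force: [-0.1, -0.0, -0.0]
grip_width: 0.4
25.23 [0.5412 0.4011 0.0428] yawy 36.3 tilt 0.14 F [-0.1 -0.  -0. ] g 0.4
time: 25.72
position: [0.542, 0.4016, 0.044]
orientation: [[-0.592, 0.806, 0.001], [0.806, 0.592, -0.001], [-0.002, 0.0, -1.0]]
force: [-0.7, -0.4, 6.7]
grip_width: 0.09
time: 26.48
position: [0.5428, 0.4026, 0.1245]
orientation: [[-0.592, 0.806, 0.005], [0.806, 0.592, 0.001], [-0.002, 0.004, -1.0]]
force: [0.7, -0.4, -2.6]
grip_width: 0.088
26.48 [0.5428 0.4026 0.1245] yawy 36.3 tilt 0.27 F [ 0.7 -0.4 -2.6] g 0.088
```

View pics/o_w.png

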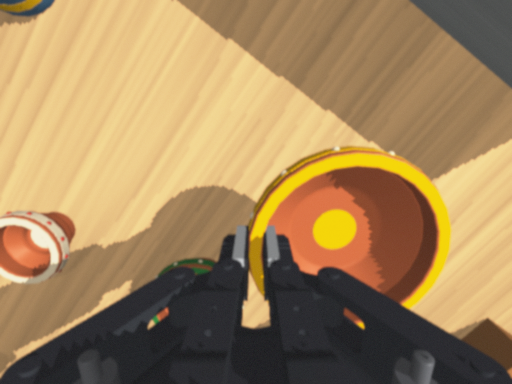

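View pics/o_s.png

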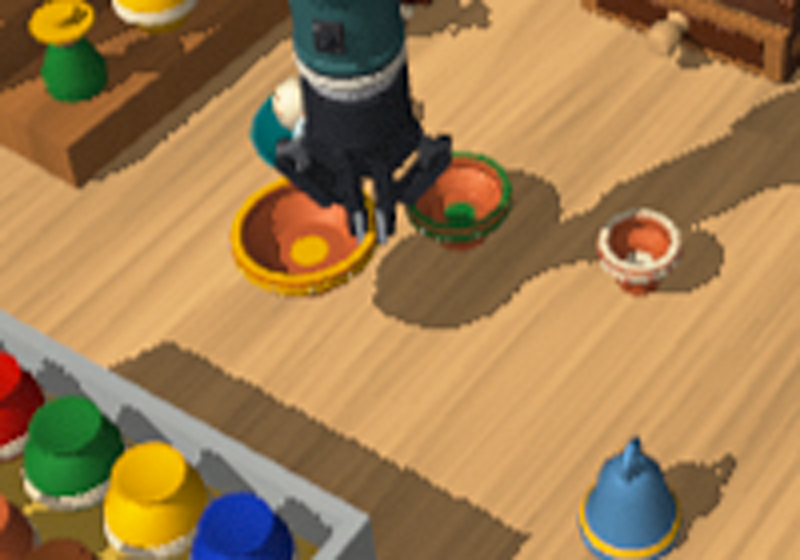

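The yellow lid is held and close to level; its rim centre is at about (350,228). Measuring the offset, then carrying it.

```bash
cat >> h.py <<'E'
def rel(w):
    o=manip.observe(); return np.array(o['orientation']).T@(w-np.array(o['position']))
E
python3 - <<'E'
from h import *
c=cam('wrist'); w=lid(c,'y',(350,230),125,.1285); print(rel(w).round(4))
o=manip.observe()
w=p2w(c,[(351,229)],.128)[0]; print(rel(w).round(4), 'floor', rel(p2w(c,[(335,230)],.1005)[0]).round(4))
row([.5412,.4012,.24],30);row([.56,.16,.24],10)
E
```

```text
y px [348.1 238.6] axes [181.8 204.9] world [0.5759 0.4363 0.1285] diam~ 0.0946
[ 0.0081  0.0484 -0.0071]
[ 0.0133  0.0495 -0.0066] floor [-0.0008  0.05    0.0209]
from [0.5416 0.4012 0.1215] to [0.5412 0.4012 0.24  ] row [0.0, -0.001, -0.395, -0.0, 0.002, 0.07] rows>=1.9
from [0.5416 0.4012 0.1215] to [0.56 0.16 0.24] row [-0.685, -0.427, -0.393, -0.0, 0.002, 0.292] rows>=4.3
```

```bash
python3 -m handwheel '[[0,0,-0.15,0,0,0],[0,0,-0.3,0,0,0.0],[-0.1,-0.06,-0.38,0,0,0.05],[-0.22,-0.14,-0.393,0,0,0.1],[-0.34,-0.22,-0.393,0,0,0.15],[-0.46,-0.3,-0.393,0,0,0.2],[-0.58,-0.37,-0.393,0,0,0.25],[-0.685,-0.427,-0.393,0,0,0.292],[-0.685,-0.427,-0.393,0,0,0.292]]' 1 70
python3 - <<'E'
from h import *
st()
t=ch(0,0,0); u=t[:2]/np.hypot(*t[:2]); print(t,np.degrees(np.arctan2(u[1],u[0])))
row(np.r_[t[:2]-.0505*u,.2],-15.3)
E
```

```text
time: 27.75
position: [0.5603, 0.1555, 0.2388]
orientation: [[-0.167, 0.986, -0.001], [0.986, 0.167, -0.005], [-0.005, -0.002, -1.0]]
force: [-0.0, 0.3, -3.0]
grip_width: 0.087
27.75 [0.5603 0.1555 0.2388] yawy 9.6 tilt 0.29 F [-0.   0.3 -3. ] g 0.087
[ 0.5435 -0.1483  0.    ] -15.262254584891922
from [0.5603 0.1555 0.2388] to [ 0.4948 -0.135   0.2   ] row [-0.918, -0.377, 0.134, -0.0, 0.003, 0.277] rows>=4.8
```

```bash
python3 -m handwheel '[[-0.12,-0.05,0,0,0,0.04],[-0.25,-0.1,0,0,0,0.08],[-0.38,-0.15,0,0,0,0.12],[-0.5,-0.2,0.03,0,0,0.16],[-0.62,-0.25,0.06,0,0,0.2],[-0.75,-0.3,0.1,0,0,0.24],[-0.86,-0.35,0.134,0,0,0.277],[-0.918,-0.377,0.134,0,0.003,0.277],[-0.918,-0.377,0.134,0,0.003,0.277]]' 1 70
python3 - <<'E'
from h import *
st()
c=cam('wrist'); save(c,'p_w.png')
c=cam('side'); save(c,'p_s.png',(200,130,350,240),4)
t=ch(0,0,0); u=t[:2]/np.hypot(*t[:2]);row(np.r_[t[:2]-.0505*u,.126],-15.3)
E
```

```text
time: 28.88
position: [0.4944, -0.1358, 0.1995]
orientation: [[0.266, 0.964, -0.002], [0.964, -0.266, 0.0], [-0.0, -0.002, -1.0]]
force: [-0.4, -0.2, -2.6]
grip_width: 0.085
28.88 [ 0.4944 -0.1358  0.1995] yawy -15.4 tilt 0.1 F [-0.4 -0.2 -2.6] g 0.085
from [ 0.4952 -0.1335  0.1999] to [ 0.4948 -0.135   0.126 ] row [-0.005, 0.0, 0.246, -0.0, -0.0, 0.001] rows>=1.2
```

View pics/p_s.png

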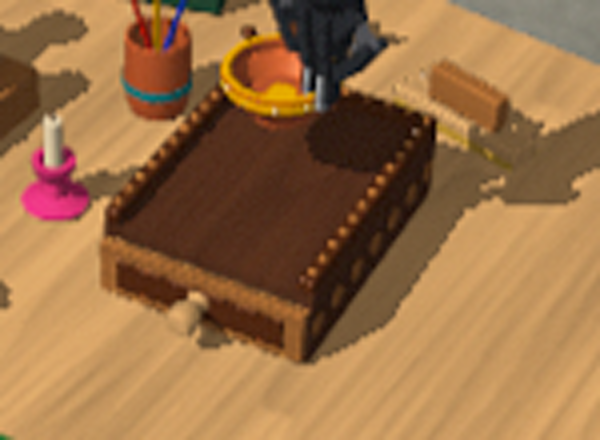

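View pics/p_w.png

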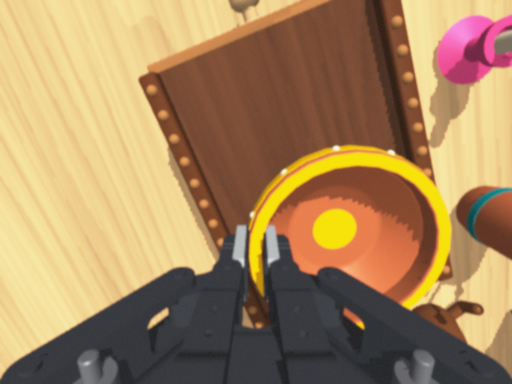

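The lid is level over the tray, with its inner disc at (335,229). Lowering.

```bash
python3 -m handwheel '[[-0.005,0,0.08,0,0,0],[-0.005,0,0.16,0,0,0],[-0.005,0,0.21,0,0,0],[-0.005,0,0.235,0,0,0],[-0.005,0,0.247,0,0,0],[-0.005,0,0.247,0,0,0]]' 1 70
python3 - <<'E'
from h import *
st()
E
python3 -m handwheel '[[0,0,0,0,0,0],[0,0,0,0,0,0],[0,0,0,0,0,0]]' 0.65 60
python3 -m handwheel '[[0,0,-0.05,0,0,0],[0,0,-0.15,0,0,0],[0,0,-0.28,0,0,0],[0,0,-0.4,0,0,0],[0,0,-0.4,0,0,0]]' 0.65 60
python3 - <<'E'
from h import *
st()
c=cam('wrist'); save(c,'q_w.png'); w=lid(c,'y',(310,160),110,.128); print((w-CO)@CX,(w-CO)@CY)
row([.55,.10,.25],10)
E
```

```text
time: 29.72
position: [0.4952, -0.1348, 0.1262]
orientation: [[0.262, 0.965, 0.0], [0.965, -0.262, 0.001], [0.001, 0.0, -1.0]]
force: [-0.7, -0.3, -2.3]
grip_width: 0.08
29.73 [ 0.4952 -0.1348  0.1262] yawy -15.2 tilt 0.03 F [-0.7 -0.3 -2.3] g 0.08
time: 30.1
position: [0.4956, -0.135, 0.1267]
orientation: [[0.262, 0.965, 0.001], [0.965, -0.262, 0.0], [0.0, 0.001, -1.0]]
force: [-0.0, 0.8, -0.6]
grip_width: 0.349
time: 30.72
position: [0.4974, -0.1353, 0.2507]
orientation: [[0.262, 0.965, 0.008], [0.965, -0.262, -0.002], [-0.0, 0.009, -1.0]]
force: [0.0, -0.5, 0.2]
grip_width: 0.348
30.73 [ 0.4974 -0.1353  0.2507] yawy -15.2 tilt 0.49 F [ 0.  -0.5  0.2] g 0.348
y px [302.5 180.2] axes [109.  113.1] world [ 0.5429 -0.1453  0.128 ] diam~ 0.1061
-0.0030489084347962688 -0.00037157995893831404
from [ 0.4962 -0.1352  0.2487] to [0.55 0.1  0.25] row [0.804, -0.032, -0.004, 0.003, 0.001, -0.28] rows>=3.9
```

View pics/q_w.png

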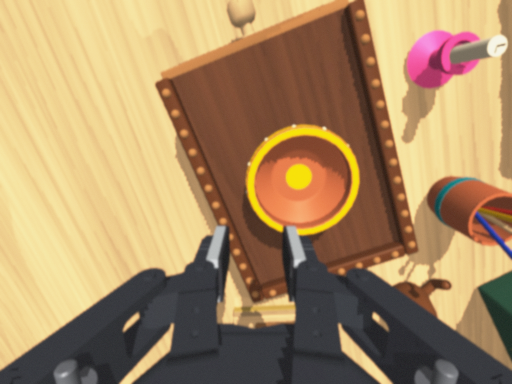

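Lid2 stands at the tray centre, imaged at (302,180). Next is the green lid3.

```bash
python3 -m handwheel '[[0.804,-0.032,0,0.003,0.001,-0.28],[0.804,-0.032,0,0.003,0.001,-0.28],[0.804,-0.032,0,0.003,0.001,-0.28],[0.804,-0.032,0,0.003,0.001,-0.28],[0.804,-0.032,0,0.003,0.001,-0.28]]' 0.6 60
python3 - <<'E'
from h import *
st(); row([.5238,.266,.17],26.9)
E
```

```text
time: 31.4
position: [0.5492, 0.1056, 0.248]
orientation: [[-0.182, 0.983, -0.001], [0.983, 0.182, 0.003], [0.003, -0.001, -1.0]]
force: [-0.9, -0.8, -0.3]
grip_width: 0.4
31.4 [0.5492 0.1056 0.248 ] yawy 10.5 tilt 0.2 F [-0.9 -0.8 -0.3] g 0.4
from [0.5492 0.1056 0.248 ] to [0.5238 0.266  0.17  ] row [0.54, 0.014, 0.262, -0.0, -0.002, -0.182] rows>=2.9
```

```bash
python3 -m handwheel '[[0.54,0.014,0.262,0,-0.002,-0.182],[0.54,0.014,0.262,0,-0.002,-0.182],[0.54,0.014,0.262,0,-0.002,-0.182],[0.54,0.014,0.262,0,-0.002,-0.182]]' 0.6 60
python3 - <<'E'
from h import *
st()
c=cam('wrist'); save(c,'r_w.png'); lid(c,'g',(310,190),80)
E
```

```text
time: 31.9
position: [0.52, 0.2694, 0.1673]
orientation: [[-0.459, 0.889, -0.006], [0.889, 0.459, 0.001], [0.003, -0.005, -1.0]]
force: [-0.4, -1.3, 0.1]
grip_width: 0.396
31.9 [0.52   0.2694 0.1673] yawy 27.3 tilt 0.35 F [-0.4 -1.3  0.1] g 0.396
g px [300.3 187.9] axes [82.2 89. ] world [0.5595 0.2854 0.048 ] diam~ 0.0793
```

View pics/r_w.png

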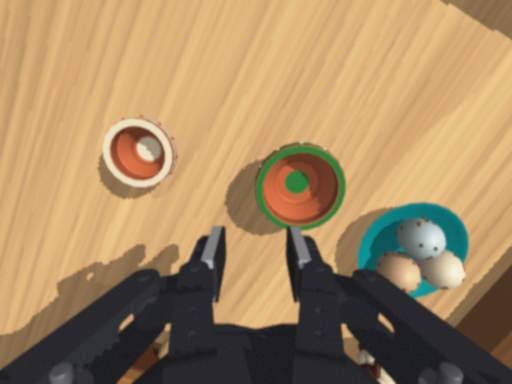

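The green lid is at (301,187), world (.5595,.285).

Run:
```python
from h import *
row([.5239,.2668,.043],27)
```

```text
from [0.5219 0.2667 0.1682] to [0.5239 0.2668 0.043 ] row [-0.003, 0.008, 0.417, -0.002, -0.001, 0.001] rows>=2.0
```

```bash
python3 -m handwheel '[[-0.003,0.008,0.12,-0.002,-0.001,0],[-0.003,0.008,0.25,-0.002,-0.001,0],[-0.003,0.008,0.35,-0.002,-0.001,0],[-0.003,0.008,0.4,-0.002,-0.001,0],[-0.003,0.008,0.417,-0.002,-0.001,0],[-0.003,0.008,0.417,-0.002,-0.001,0]]' 0.6 60
python3 -m handwheel '[[0,0,0,0,0,0],[0,0,0,0,0,0],[0,0,0,0,0,0],[0,0,0,0,0,0]]' 1 70
python3 -m handwheel '[[0,0,-0.04,0,0,0],[0,0,-0.08,0,0,0],[0,0,-0.16,0,0,0],[0,0,-0.26,0,0,0],[0,0,-0.4,0,0,0],[0,0,-0.55,0,0,0],[0,0,-0.65,0,0,0],[0,0,-0.65,0,0,0]]' 1 70
python3 - <<'E'
from h import *
st()
c=cam('wrist'); save(c,'s_w.png')
c=cam('side'); save(c,'s_s.png',(130,180,280,290),4)
row([.54,.0,.24],0)
E
```

```text
time: 32.7
position: [0.5247, 0.2666, 0.0438]
orientation: [[-0.455, 0.891, 0.001], [0.891, 0.455, -0.001], [-0.001, 0.0, -1.0]]
force: [0.1, 0.2, -1.0]
grip_width: 0.398
time: 33.2
position: [0.5252, 0.2669, 0.045]
orientation: [[-0.455, 0.891, 0.002], [0.891, 0.455, -0.0], [-0.001, 0.002, -1.0]]
force: [-1.4, -0.5, 7.2]
grip_width: 0.068
time: 34.2
position: [0.5258, 0.2678, 0.2431]
orientation: [[-0.455, 0.891, 0.007], [0.891, 0.455, 0.002], [-0.002, 0.007, -1.0]]
force: [-0.1, 0.2, -2.7]
grip_width: 0.07
34.2 [0.5258 0.2678 0.2431] yawy 27.1 tilt 0.43 F [-0.1  0.2 -2.7] g 0.07
from [0.5244 0.2664 0.2396] to [0.54 0.   0.24] row [-0.815, -0.357, -0.0, 0.001, 0.001, 0.3] rows>=4.3
```

View pics/s_w.png

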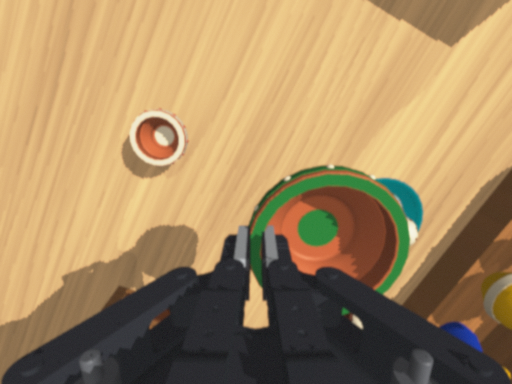

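View pics/s_s.png

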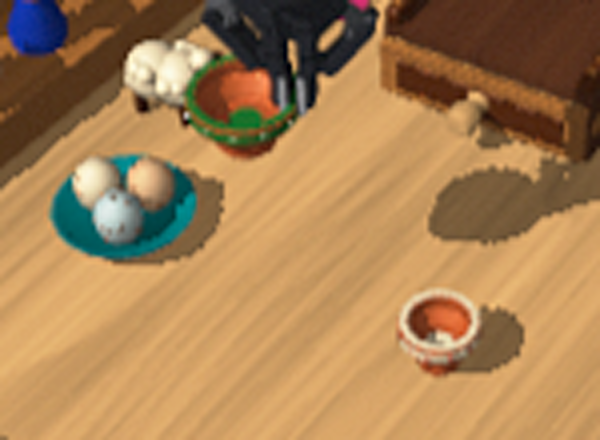

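```bash
python3 - <<'E'
from h import *
c=cam('wrist'); z=manip.observe()['position'][2]; print(rel(p2w(c,[(318,228)],z-.025)[0]).round(4))
c=cam('top'); save(c,'t.png',(230,130,430,270),4); lid(c,'y',(308,192),22,.128)
E
python3 -m handwheel '[[-0.1,-0.04,0,0,0,0.04],[-0.21,-0.09,0,0,0,0.08],[-0.32,-0.14,0,0,0,0.12],[-0.43,-0.19,0,0,0,0.16],[-0.54,-0.24,0,0,0,0.2],[-0.65,-0.28,0,0,0,0.24],[-0.76,-0.33,0,0,0,0.28],[-0.815,-0.357,0,0,0,0.3],[-0.815,-0.357,0,0,0,0.3]]' 1 70
```

```text
[-0.0016  0.0403  0.025 ]
y px [310.9 193.7] axes [37.6 38.4] world [ 0.5425 -0.1477  0.128 ] diam~ 0.1046
time: 35.52
position: [0.5395, -0.001, 0.2382]
orientation: [[0.001, 1.0, -0.002], [1.0, -0.001, -0.002], [-0.002, -0.002, -1.0]]
force: [-1.3, 0.6, -1.5]
grip_width: 0.069
```

View pics/t.png

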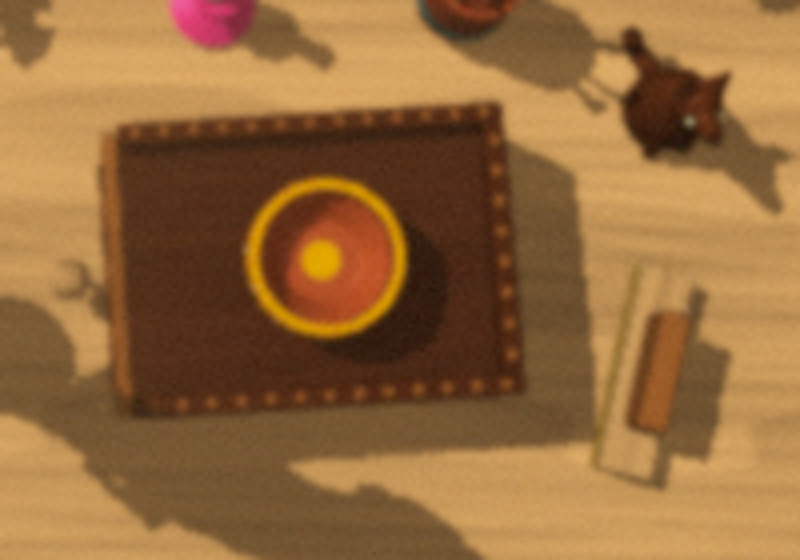

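Lid2 is centred at about (.5427,-.1467), and the drawer and scraper are fine.

Run:
```python
from h import *
row([.5042,-.1346,.19],-15.2)
```

```text
from [ 0.5395 -0.001   0.2382] to [ 0.5042 -0.1346  0.19  ] row [-0.445, -0.117, 0.161, -0.001, 0.001, 0.168] rows>=2.3
```

```bash
python3 -m handwheel '[[-0.1,-0.03,0,0,0,0.04],[-0.2,-0.06,0.04,0,0,0.08],[-0.3,-0.09,0.08,0,0,0.12],[-0.4,-0.11,0.12,0,0,0.16],[-0.445,-0.117,0.161,0,0,0.168],[-0.445,-0.117,0.161,0,0,0.168]]' 1 70
python3 - <<'E'
from h import *
st();row([.5042,-.1346,.1465],-15.2)
c=cam('side'); save(c,'u_s.png',(200,130,350,240),4)
E
```

```text
time: 36.28
position: [0.5036, -0.1346, 0.1889]
orientation: [[0.262, 0.965, -0.004], [0.965, -0.262, -0.0], [-0.001, -0.004, -1.0]]
force: [-0.6, 0.4, -2.6]
grip_width: 0.069
36.27 [ 0.5036 -0.1346  0.1889] yawy -15.2 tilt 0.22 F [-0.6  0.4 -2.6] g 0.069
from [ 0.5036 -0.1346  0.1889] to [ 0.5042 -0.1346  0.1465] row [0.001, 0.002, 0.141, -0.002, 0.001, 0.0] rows>=0.7
```

View pics/u_s.png

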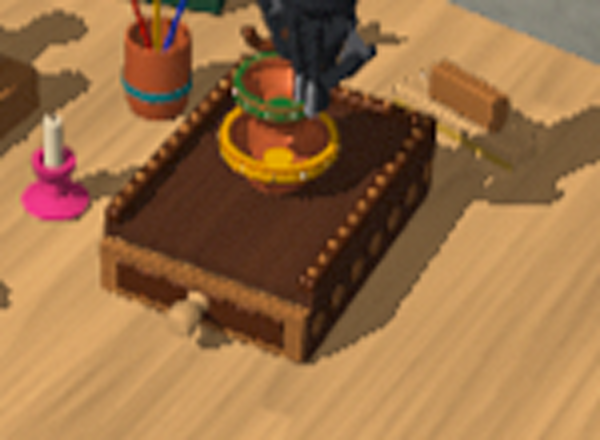

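The green lid is level above the yellow one. Lowering.

```bash
python3 -m handwheel '[[0.001,0.002,0.04,0,0,0],[0.001,0.002,0.08,0,0,0],[0.001,0.002,0.11,0,0,0],[0.001,0.002,0.13,0,0,0],[0.001,0.002,0.141,0,0,0],[0.001,0.002,0.141,0,0,0]]' 1 70
python3 - <<'E'
from h import *
st()
E
python3 -m handwheel '[[0,0,0,0,0,0],[0,0,0,0,0,0],[0,0,0,0,0,0]]' 0.7 60
python3 -m handwheel '[[0,0,-0.05,0,0,0],[0,0,-0.15,0,0,0],[0,0,-0.28,0,0,0],[0,0,-0.35,0,0,0],[0,0,-0.35,0,0,0]]' 0.7 60
python3 - <<'E'
from h import *
st()
c=cam('wrist'); save(c,'v_w.png'); lid(c,'y',(295,180),80,.128);lid(c,'g',(295,180),80,.148)
c=cam('side'); save(c,'v_s.png',(200,130,350,240),4)
row([.5,.05,.25],10)
E
```

```text
time: 37.08
position: [0.5049, -0.1335, 0.1472]
orientation: [[0.26, 0.966, -0.003], [0.966, -0.26, -0.0], [-0.001, -0.002, -1.0]]
force: [0.3, -0.6, -1.5]
grip_width: 0.066
37.08 [ 0.5049 -0.1335  0.1472] yawy -15.1 tilt 0.15 F [ 0.3 -0.6 -1.5] g 0.066
time: 37.45
position: [0.5052, -0.1336, 0.1476]
orientation: [[0.26, 0.965, -0.002], [0.965, -0.26, -0.0], [-0.001, -0.002, -1.0]]
force: [0.4, -0.2, -0.7]
grip_width: 0.302
time: 38.08
position: [0.5066, -0.1337, 0.2553]
orientation: [[0.261, 0.965, 0.003], [0.965, -0.261, -0.002], [-0.001, 0.003, -1.0]]
force: [0.0, -0.5, -1.1]
grip_width: 0.302
38.08 [ 0.5066 -0.1337  0.2553] yawy -15.1 tilt 0.21 F [ 0.  -0.5 -1.1] g 0.302
y px [293.7 182.4] axes [106.5 110.4] world [ 0.543  -0.1451  0.128 ] diam~ 0.1055
g px [295.  185.9] axes [86.6 93.1] world [ 0.5421 -0.1421  0.148 ] diam~ 0.0796
from [ 0.5051 -0.1335  0.2527] to [0.5  0.05 0.25] row [0.586, -0.176, 0.009, -0.001, 0.0, -0.279] rows>=2.9
```

View pics/v_w.png

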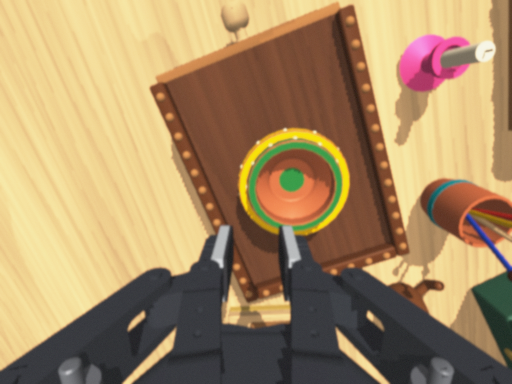

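View pics/v_s.png

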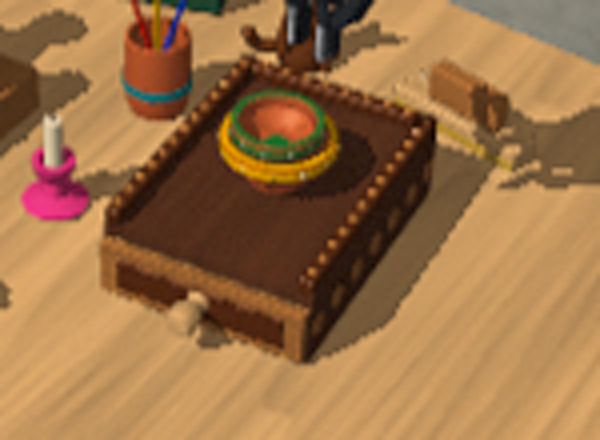

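Lid3 is nested in lid2, about 3 mm off centre. Next is the cream lid4.

```bash
python3 -m handwheel '[[0.586,-0.176,0.009,0,0,-0.279],[0.586,-0.176,0.009,0,0,-0.279],[0.586,-0.176,0.009,0,0,-0.279],[0.586,-0.176,0.009,0,0,-0.279]]' 0 60
python3 - <<'E'
from h import *
st();row([.4075,.2448,.18],31)
E
```

```text
time: 38.67
position: [0.4986, 0.0552, 0.2492]
orientation: [[-0.183, 0.983, -0.003], [0.983, 0.183, 0.002], [0.002, -0.003, -1.0]]
force: [-0.6, -0.8, -0.2]
grip_width: 0.998
38.67 [0.4986 0.0552 0.2492] yawy 10.5 tilt 0.21 F [-0.6 -0.8 -0.2] g 0.998
from [0.4986 0.0552 0.2492] to [0.4075 0.2448 0.18  ] row [0.676, -0.182, 0.233, -0.002, -0.002, -0.227] rows>=3.5
```

```bash
python3 -m handwheel '[[0.676,-0.182,0.1,0,-0.002,-0.227],[0.676,-0.182,0.233,0,-0.002,-0.227],[0.676,-0.182,0.233,0,-0.002,-0.227],[0.676,-0.182,0.233,0,-0.002,-0.227],[0.676,-0.182,0.233,0,-0.002,-0.227]]' 0 60
python3 - <<'E'
from h import *
st()
c=cam('wrist'); save(c,'x_w.png')
E
```

```text
time: 39.3
position: [0.4051, 0.246, 0.1782]
orientation: [[-0.519, 0.855, -0.006], [0.855, 0.519, -0.002], [0.002, -0.006, -1.0]]
force: [-0.0, 0.3, 0.4]
grip_width: 1.002
39.3 [0.4051 0.246  0.1782] yawy 31.3 tilt 0.38 F [-0.   0.3  0.4] g 1.002
```

View pics/x_w.png

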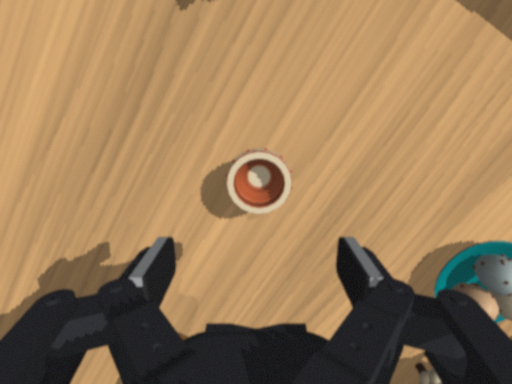

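Run:
```python
from h import *
c=cam('wrist'); w=p2w(c,[(259,182)],.048)[0]; print(w, p2w(c,[(260,176)],.02)); row([w[0],w[1],.039],31.3)
```

```text
[0.40977023 0.24447445 0.048     ] [[0.41156645 0.24399648 0.02      ]]
from [0.4076 0.2437 0.1792] to [0.4098 0.2445 0.039 ] row [-0.001, 0.01, 0.467, -0.003, 0.0, -0.004] rows>=2.2
```

```bash
python3 -m handwheel '[[-0.001,0.01,0.12,-0.003,0,0],[-0.001,0.01,0.25,-0.003,0,0],[-0.001,0.01,0.37,-0.003,0,0],[-0.001,0.01,0.44,-0.003,0,0],[-0.001,0.01,0.467,-0.003,0,0],[-0.001,0.01,0.467,-0.003,0,0]]' 0 60
python3 - <<'E'
from h import *
st()
E
python3 -m handwheel '[[0,0,0,0,0,0],[0,0,0,0,0,0],[0,0,0,0,0,0],[0,0,0,0,0,0]]' 1 50
python3 -m handwheel '[[0,0,-0.04,0,0,0],[0,0,-0.1,0,0,0],[0,0,-0.2,0,0,0],[0,0,-0.3,0,0,0],[0,0,-0.45,0,0,0],[0,0,-0.6,0,0,0],[0,0,-0.68,0,0,0],[0,0,-0.68,0,0,0]]' 1 50
python3 - <<'E'
from h import *
st()
c=cam('wrist'); save(c,'y_w.png')
c=cam('side'); save(c,'y_s.png',(180,170,330,280),4)
row([.48,.03,.24],5)
E
```

```text
time: 40.15
position: [0.4105, 0.2437, 0.0391]
orientation: [[-0.513, 0.859, 0.0], [0.859, 0.513, -0.001], [-0.001, 0.0, -1.0]]
force: [0.5, 0.8, 0.3]
grip_width: 1.0
40.15 [0.4105 0.2437 0.0391] yawy 30.8 tilt 0.04 F [0.5 0.8 0.3] g 1.0
time: 40.65
position: [0.4114, 0.2436, 0.0404]
orientation: [[-0.512, 0.859, 0.003], [0.859, 0.512, -0.001], [-0.002, 0.002, -1.0]]
force: [-1.0, -1.1, 6.4]
grip_width: 0.735
time: 41.65
position: [0.4116, 0.2444, 0.247]
orientation: [[-0.512, 0.859, 0.008], [0.859, 0.512, 0.0], [-0.003, 0.007, -1.0]]
force: [-0.7, -0.1, -3.1]
grip_width: 0.736
41.65 [0.4116 0.2444 0.247 ] yawy 30.8 tilt 0.44 F [-0.7 -0.1 -3.1] g 0.736
from [0.4105 0.2433 0.2443] to [0.48 0.03 0.24] row [-0.729, -0.165, 0.016, 0.001, 0.001, 0.287] rows>=3.6
```

View pics/y_w.png

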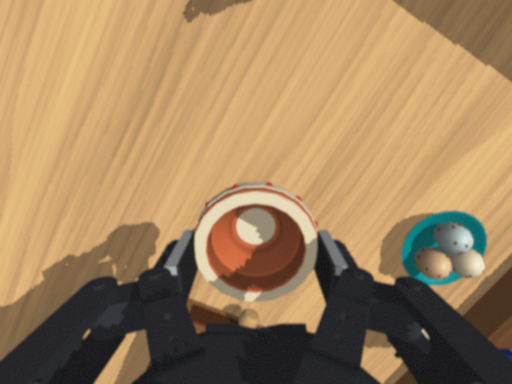

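View pics/y_s.png

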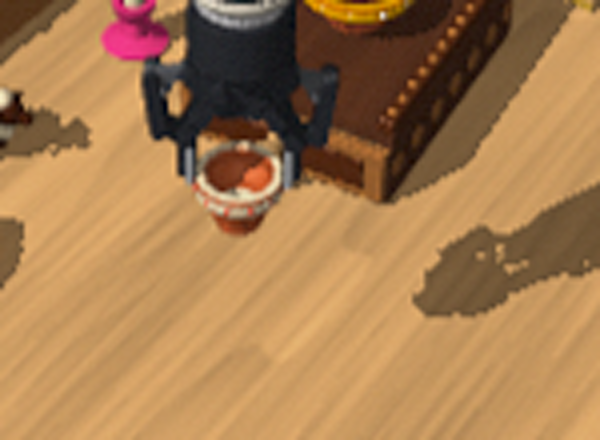

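```bash
python3 - <<'E'
from h import *
c=cam('wrist'); z=manip.observe()['position'][2]; print(rel(p2w(c,[(256,226)],z-.0204)[0]).round(4), rel(p2w(c,[(256,245)],z+.0076)[0]).round(4))
c=cam('top'); lid(c,'g',(308,192),18,.148); lid(c,'y',(308,192),24,.128)
E
python3 -m handwheel '[[-0.09,-0.02,0,0,0,0.04],[-0.18,-0.04,0,0,0,0.08],[-0.28,-0.06,0,0,0,0.12],[-0.38,-0.09,0,0,0,0.16],[-0.48,-0.11,0,0,0,0.2],[-0.58,-0.13,0,0,0,0.24],[-0.68,-0.155,0.016,0,0,0.28],[-0.729,-0.165,0.016,0,0,0.287],[-0.729,-0.165,0.016,0,0,0.287]]' 1 50
python3 - <<'E'
from h import *
st();row([.5425,-.1435,.21],-15)
E
```

```text
[0.002  0.0005 0.0204] [ 0.0045  0.0004 -0.0076]
g px [308.9 191.4] axes [6.3 6.9] world [ 0.547  -0.1391  0.148 ] diam~ 0.0172
y px [311.2 193.8] axes [38.  38.6] world [ 0.5423 -0.1484  0.128 ] diam~ 0.1057
time: 42.98
position: [0.4799, 0.0293, 0.2387]
orientation: [[-0.085, 0.996, -0.0], [0.996, 0.085, -0.001], [-0.001, -0.0, -1.0]]
force: [-1.2, -0.1, -1.8]
grip_width: 0.737
42.98 [0.4799 0.0293 0.2387] yawy 4.9 tilt 0.07 F [-1.2 -0.1 -1.8] g 0.737
from [0.4799 0.0293 0.2387] to [ 0.5425 -0.1435  0.21  ] row [-0.592, 0.159, 0.096, 0.0, 0.001, 0.221] rows>=3.0
```

```bash
python3 - <<'E'
from h import *
row([.5412,-.1475,.205],-15)
E
python3 -m handwheel '[[-0.15,0.04,0,0,0,0.055],[-0.3,0.08,0,0,0,0.11],[-0.45,0.12,0.05,0,0,0.165],[-0.56,0.15,0.1,0,0,0.221],[-0.603,0.155,0.112,0,0,0.221],[-0.603,0.155,0.112,0,0,0.221]]' 1 50
python3 - <<'E'
from h import *
st();row([.5412,-.1475,.1615],-15)
c=cam('wrist'); save(c,'z_w.png')
c=cam('side'); save(c,'z_s.png',(200,130,350,240),4)
E
```

```text
from [0.4799 0.0293 0.2387] to [ 0.5412 -0.1475  0.205 ] row [-0.604, 0.153, 0.113, 0.0, 0.001, 0.221] rows>=3.0
time: 43.72
position: [0.5416, -0.146, 0.2053]
orientation: [[0.257, 0.966, -0.001], [0.966, -0.257, -0.0], [-0.0, -0.0, -1.0]]
force: [-1.2, 0.4, -1.1]
grip_width: 0.733
43.73 [ 0.5416 -0.146   0.2053] yawy -14.9 tilt 0.03 F [-1.2  0.4 -1.1] g 0.733
from [ 0.5416 -0.146   0.2053] to [ 0.5412 -0.1475  0.1615] row [-0.005, 0.0, 0.146, -0.0, 0.0, 0.001] rows>=0.7
```

View pics/z_s.png

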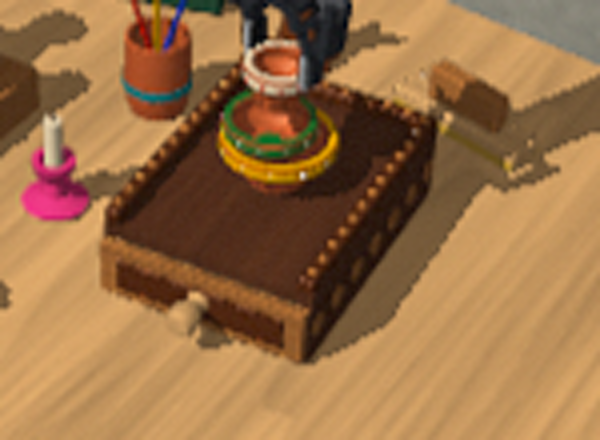

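View pics/z_w.png

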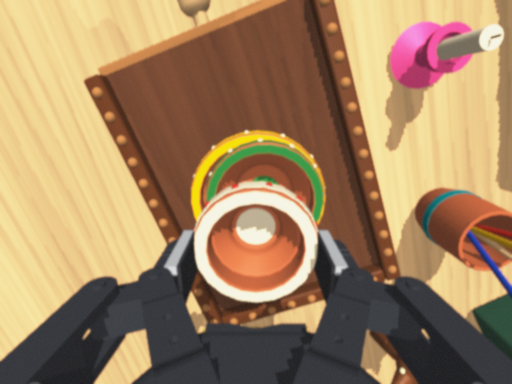

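The green lid at (270,125) now looks shifted relative to the yellow one compared with before, so it may have been knocked. I'll back off and inspect before placing.

```bash
python3 -m handwheel '[[0.15,-0.05,-0.15,0,0,0],[0.3,-0.1,-0.25,0,0,0],[0.45,-0.2,-0.25,0,0,0],[0.55,-0.2,-0.25,0,0,0],[0.55,-0.2,-0.25,0,0,0]]' 1 50
python3 - <<'E'
from h import *
st()
c=cam('side'); save(c,'A_s.png',(240,140,310,190),10)
c=cam('top'); save(c,'A_t.png',(280,165,350,215),10)
c=cam('wrist'); save(c,'A_w.png')
E
```

```text
time: 44.45
position: [0.5253, 0.0348, 0.2822]
orientation: [[0.247, 0.969, 0.003], [0.969, -0.247, 0.001], [0.001, 0.003, -1.0]]
force: [0.0, -0.4, -2.2]
grip_width: 0.734
44.45 [0.5253 0.0348 0.2822] yawy -14.3 tilt 0.16 F [ 0.  -0.4 -2.2] g 0.734
```

View pics/A_s.png

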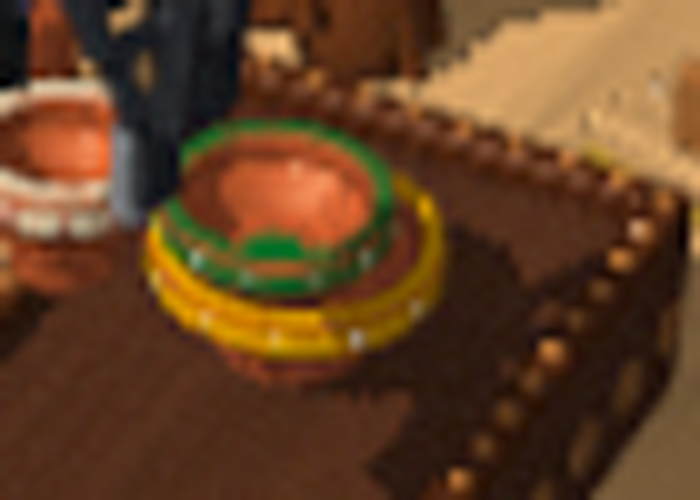

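View pics/A_t.png

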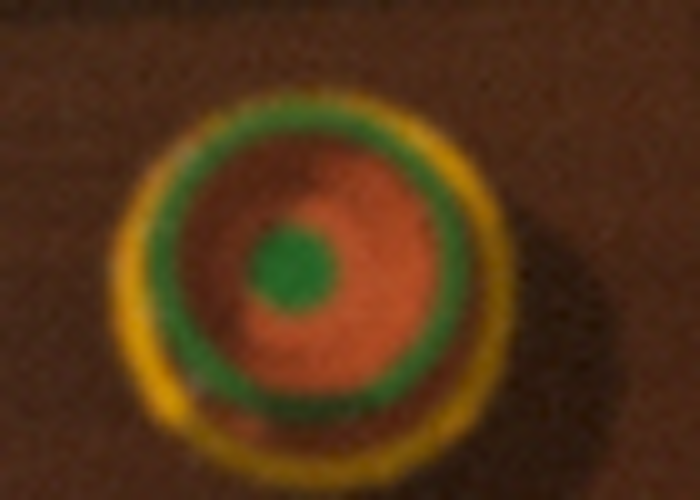

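View pics/A_w.png

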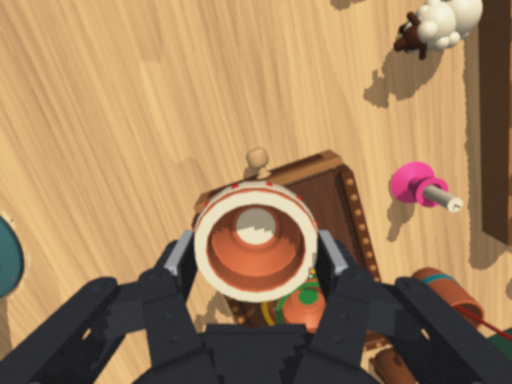

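Run:
```python
from h import *
c=cam('top')
f=lambda u,z:p2w(c,[np.array(u)/10+[280,165]],z)[0].round(4)
print('y rim',f((313,288),.128),'g rim',f((308,257),.148),'g floor',f((294,267),.12))
c=cam('side'); g=lambda u,z:p2w(c,[np.array(u)/10+[240,140]],z)[0].round(4)
print('y rim',g((296,265),.128),'g rim',g((280,205),.148), 'g floor',g((273,248),.12))
```

```text
y rim [ 0.5424 -0.1488  0.128 ] g rim [ 0.549  -0.1444  0.148 ] g floor [ 0.5488 -0.1445  0.12  ]
y rim [ 0.5279 -0.1312  0.128 ] g rim [ 0.5387 -0.1358  0.148 ] g floor [ 0.5454 -0.1442  0.12  ]
```

Rim and floor agree that lid3 is level but about 8 mm off lid2's centre: a small knock, still within the 13 mm tolerance. I'll aim lid4 at lid3's current centre.

Run:
```python
from h import *
row([.547,-.146,.205],-15)
```

```text
from [0.5257 0.0291 0.2809] to [ 0.547 -0.146  0.205] row [-0.546, 0.218, 0.254, 0.0, 0.0, 0.002] rows>=3.1
```

```bash
python3 -m handwheel '[[-0.14,0.06,0,0,0,0.002],[-0.28,0.11,0.04,0,0,0.002],[-0.42,0.17,0.12,0,0,0.002],[-0.53,0.21,0.2,0,0,0.002],[-0.546,0.218,0.254,0,0,0.002],[-0.546,0.218,0.254,0,0,0.002]]' 1 50
python3 - <<'E'
from h import *
st();row([.547,-.146,.1615],-15)
c=cam('wrist'); save(c,'B_w.png')
c=cam('side'); save(c,'B_s.png',(200,130,350,240),4)
E
```

```text
time: 45.45
position: [0.5459, -0.1462, 0.2035]
orientation: [[0.261, 0.965, -0.002], [0.965, -0.261, 0.001], [-0.0, -0.002, -1.0]]
force: [0.5, 1.0, -1.0]
grip_width: 0.732
45.45 [ 0.5459 -0.1462  0.2035] yawy -15.1 tilt 0.14 F [ 0.5  1.  -1. ] g 0.732
from [ 0.5459 -0.1462  0.2035] to [ 0.547  -0.146   0.1615] row [0.002, 0.004, 0.14, -0.002, 0.0, -0.001] rows>=0.7
```

View pics/B_w.png

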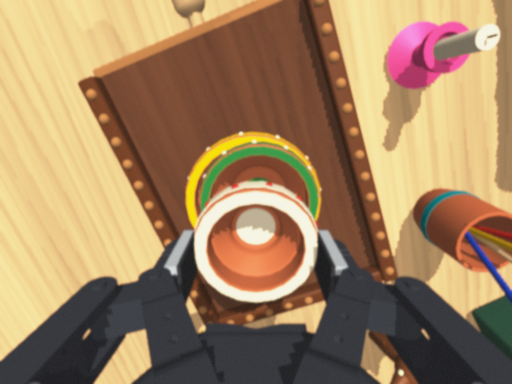

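View pics/B_s.png

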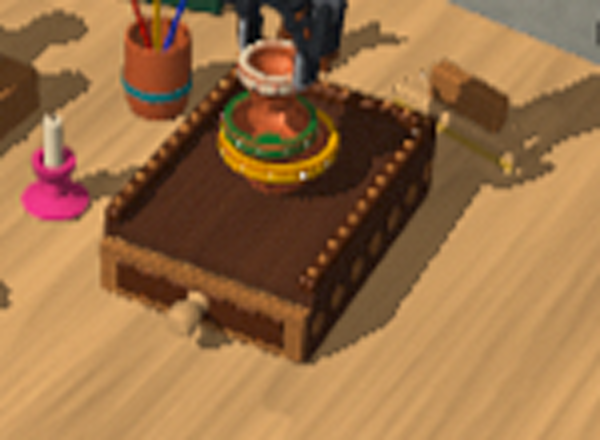

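Run:
```python
from h import *
c=cam('wrist'); print(rel(p2w(c,[(260,202)],.148)[0]).round(4),'y',rel(p2w(c,[(252,199)],.128)[0]).round(4), 'own',rel(p2w(c,[(256,243)],.2115)[0]).round(4))
row([.547,-.146,.1615],-15)
```

```text
[0.004  0.0028 0.0579] y [-0.0009 -0.0034  0.0778] own [ 0.0048 -0.0002 -0.0057]
from [ 0.5476 -0.1446  0.2058] to [ 0.547  -0.146   0.1615] row [-0.005, -0.001, 0.148, 0.001, 0.0, 0.001] rows>=0.7
```

Lid4 is lined up within about 3 mm of lid3 and 6 mm of lid2. Lowering.

```bash
python3 -m handwheel '[[-0.003,0,0.04,0,0,0],[-0.003,0,0.08,0,0,0],[-0.003,0,0.115,0,0,0],[-0.003,0,0.135,0,0,0],[-0.003,0,0.146,0,0,0],[-0.003,0,0.146,0,0,0]]' 1 50
python3 - <<'E'
from h import *
st()
c=cam('side'); save(c,'C_s.png',(240,130,310,190),10)
E
```

```text
time: 46.35
position: [0.5474, -0.1455, 0.1619]
orientation: [[0.258, 0.966, 0.002], [0.966, -0.258, -0.0], [0.0, 0.002, -1.0]]
force: [-0.2, 0.5, -0.6]
grip_width: 0.734
46.35 [ 0.5474 -0.1455  0.1619] yawy -14.9 tilt 0.11 F [-0.2  0.5 -0.6] g 0.734
```

View pics/C_s.png

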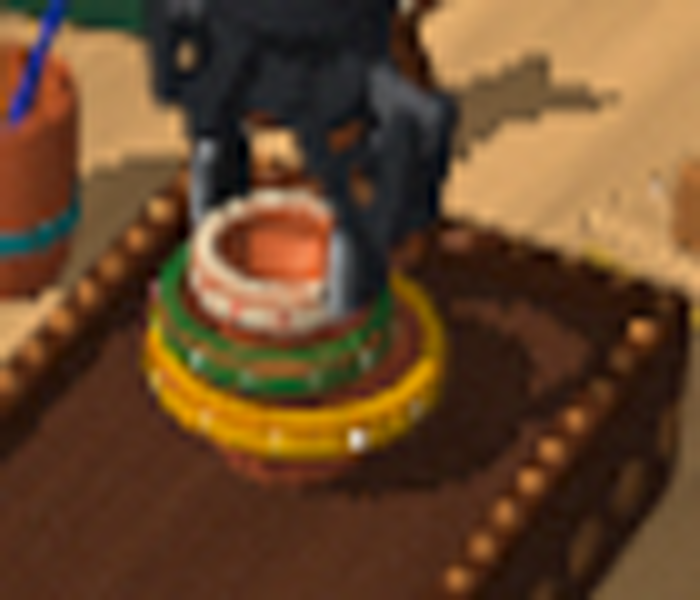

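```bash
python3 -m handwheel '[[0,0,0,0,0,0],[0,0,0,0,0,0],[0,0,0,0,0,0]]' 0 50
python3 -m handwheel '[[0,0,-0.05,0,0,0],[0,0,-0.15,0,0,0],[0,0,-0.3,0,0,0],[0.1,0,-0.4,0,0,0],[0.3,0,-0.4,0,0,0],[0.5,-0.2,-0.4,0,0,0],[0.7,-0.3,-0.4,0,0,0],[0.9,-0.3,-0.4,0,0,0],[0.9,-0.3,-0.4,0,0,0]]' 0 50
python3 - <<'E'
from h import *
st()
c=cam('side'); save(c,'D_s.png',(240,130,310,190),10); save(c,'D_full.png')
c=cam('top'); save(c,'D_t.png',(280,165,350,215),10); save(c,'D_tf.png')
E
```

```text
time: 46.78
position: [0.5478, -0.1456, 0.1625]
orientation: [[0.258, 0.966, 0.003], [0.966, -0.258, -0.001], [0.0, 0.003, -1.0]]
force: [-0.6, -1.0, -1.0]
grip_width: 1.0
time: 47.9
position: [0.5294, 0.1435, 0.2841]
orientation: [[0.252, 0.968, 0.005], [0.968, -0.252, 0.001], [0.002, 0.005, -1.0]]
force: [-0.6, 0.0, -0.4]
grip_width: 1.003
47.9 [0.5294 0.1435 0.2841] yawy -14.6 tilt 0.3 F [-0.6  0.  -0.4] g 1.003
```

View pics/D_s.png

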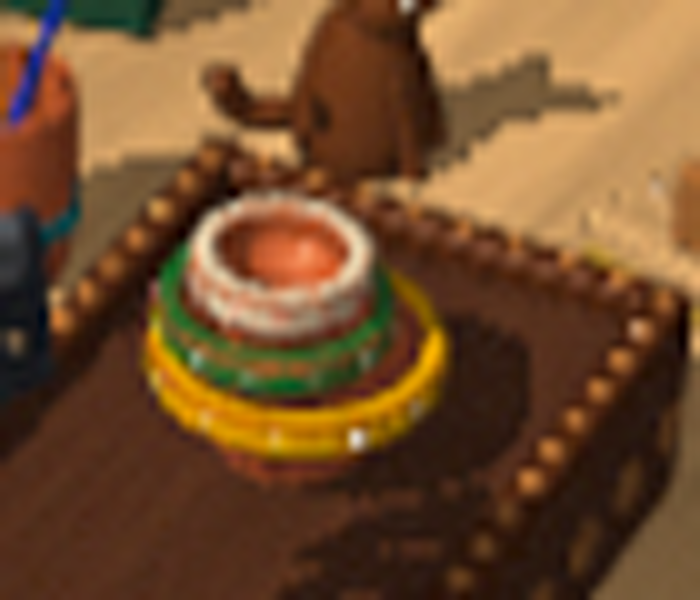

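View pics/D_t.png

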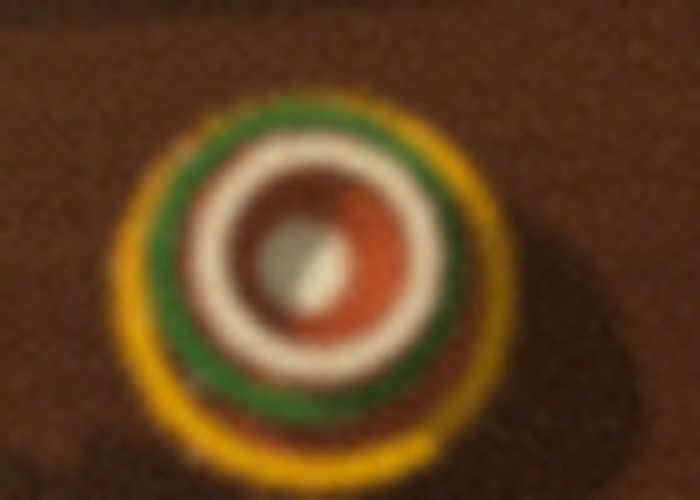

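View pics/D_tf.png

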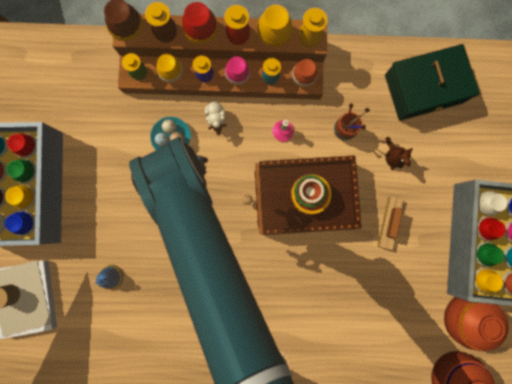

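Run:
```python
from h import *
c=cam('top')
f=lambda u,z:p2w(c,[np.array(u)/10+[280,165]],z)[0].round(4)
a=[f((314,290),.128),f((308,260),.148),f((316,258),.168)]; print(a)
d=lambda i,j:np.hypot(*(a[i]-a[j])[:2]).round(4)
print('23',d(0,1),'34',d(1,2),'24',d(0,2))
print('scraper ridge',f((0,0),0), p2w(c,[(396,223)],.064))
```

```text
[array([ 0.5418, -0.1491,  0.128 ]), array([ 0.5482, -0.1444,  0.148 ]), array([ 0.5469, -0.1437,  0.168 ])]
23 0.0079 34 0.0015 24 0.0074
scraper ridge [ 0.6412 -0.0681  0.    ] [[ 0.46858903 -0.40857018  0.064     ]]
```

```bash
python3 -m handwheel '[[0,0,0,0,0,0],[0,0,0,0,0,0],[0,0,0,0,0,0],[0,0,0,0,0,0]]' 0 50
python3 - <<'E'
from h import *
c=cam('side'); save(c,'E_s.png',(200,130,350,240),4)
E
```

```text
time: 48.55
position: [0.53, 0.1389, 0.283]
orientation: [[0.256, 0.967, 0.004], [0.967, -0.256, -0.001], [0.0, 0.004, -1.0]]
force: [-0.0, 0.1, 0.1]
grip_width: 1.0
```

View pics/E_s.png

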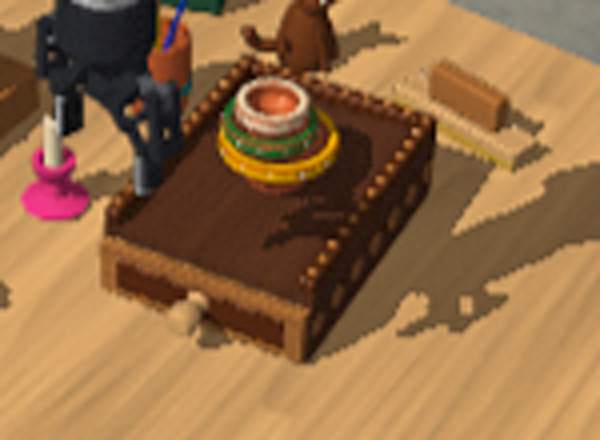

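The stack is stable, the drawer is shut, the scraper stands on its sole at (455,110), and the gripper is clear. Handing in.

```bash
python3 -c "
from rig import manip
print(manip.hand_in())"
```

```text
the job is handed in; nothing more can be done
None
```

The job is done and handed in at about 49 s of the 210 s allowed; no verdict is reported.

- **Clay and drawer:** I pulled the drawer out about 115 mm and swept all five shards in with the scraper. All five were visible inside before I shut it, one of them leaning on a side wall. Afterwards the knob sat about 3 mm further in than at the start.
- **Scraper:** It is back on the counter, standing on its sole.
- **Lids:** Three were present (lid1 was absent). They are stacked on the tray centre in the order yellow, green, cream, and look level.
- **Centring:** After I placed it, the green lid shifted and ended about 8 mm off the yellow lid's centre. I left it, since the limit is 13 mm and it measured level. The cream lid is about 1.5 mm off the green one and 7 mm off the yellow.
- **Other toys:** They showed no movement in the final pictures; I compared them only by eye.
- **Camera disagreement:** The wrist and top cameras differed by about 3–4 mm on absolute lid position but agreed on the green lid's 8 mm offset. A hand-picked check from the side camera did not agree: it put the lid rims up to 20 mm from the top camera's values, and I discarded it.

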